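# Set and lock the paint lift

## Robot

A 6-joint arm with a two-finger parallel gripper is mounted at the origin on a cart in front of the work surface, level with it; the furniture and walls round the work are solid. World frame = base frame: x ahead of the robot, y to its left, z up, the work surface at z = 0. Lengths are in m, angles in rad, forces in N, time in s.
With the tool pointing down it reaches from about 0.325 to 1 m from the base axis. Payload 5.1 kg.
Tool frame: the origin (TCP) lies on the centre line of the jaws, within the pads' length; the fingertips stand 25 mm ahead of it and the grasp point (between the pads) lies 6 mm ahead of it (manip.tcp_to_tips is the distance from the TCP to the fingertips, in m); z points along the fingers, y is the line along which they close (so a half turn about z gives the same grasp; the last joint's range is limited). The gripper opens to 85 mm and grips with 20 to 120 N. Pads are 22 mm wide; open, the fingers measure 114 mm over their backs; the gripper's body (76 mm by 85 mm) begins 54 mm behind the grasp point. The pads swing forward as they close: fully open they stand 13 mm farther back than shut.
Start: joints at [1.225, 0.124, 1.65, -0, 1.367, -0.083], TCP at [0.169, 0.628, 0.256] pointing down, gripper open.
Joint ranges: [-2.61, 2.61], [-1.02, 2.33], [0.03, 2.71], [-1.35, 4.49], [0.32, 2.68], [-2.91, 2.91]. Speed limits (rad/s): [2.57, 2.57, 3.14, 3.14, 3.14, 3.14].

## Interface

Orientations are given as a unit quaternion [x, y, z, w].
In Python, from bench import monitor, optics, job, manip gives the robot as it stands.
- The arm moves only by the tool play_rows, never from a script. Its argument "increments" is a list of rows, each an object of numbers: "x", "y", "z": the shift along the tool's x, y, z in m; "ax", "ay", "az": the turn, a rotation vector about the tool's x, y, z in rad; "fingers": the opening, from 0 (shut) to 1 (fully open). In form: [{"x": .., "y": .., "z": .., "ax": .., "ay": .., "az": .., "fingers": ..}, ...]. A call has 1 to 8 rows; each row is the pose to reach, as a shift and turn from the pose commanded when the call began, along the tool's axes at that moment; what a row does not reach only later rows make up. A row lasts 1/10 s, in which the tool goes at most 50 mm and 8.59 degrees, less where a joint would pass 70% of its speed; a pose out of reach is approached as far as the arm can. A call with a gripper value outside its range is refused whole. The fingers move at their own pace and stop on an object; "force" is the grip in N (left out, the last holds). Time passes only in rows, so rows that repeat a pose let the fingers close. It gives the time, the measured TCP pose, the force, the opening and the grip force at its end, in the units of the state.
- monitor.sense(): the state, without advancing time (a new reading comes with each control period).
- optics.camera(name): name is "scene" or "top" or "wrist"; returns a dict with "color" (400x640x3 uint8, red, green, blue), "depth" (400x640 float32, m along the optical axis (not along the pixel's ray), 0 where there is no reading), "mtx" (3x3 intrinsics, pixels), "R" (3x3) and "t" (3): a world point X has camera coordinates R X + t. Camera axes: x right, y down, z forward; pixel columns grow to the right and rows downward; lengths in m; the calibration is good to about 2 mm. A picture is of the moment at which its call begins.
- job.hand_in(): hands the job in; it is judged then, once.
Trained networks look in the newest picture that a camera, given by its name, has taken for a name from the list of things; names that differ only in an ending like _2 or _b are one class to them, and where a whole thing is asked for, a point or a joint stands for the part that bears it (a point fixed in the world has none). Each returns a list of dicts, best first, with "score" (0 to 1); they miss things now and then, are a little off and sometimes report something else, mostly with a low value. They report only what shows in the picture. A call takes as long as a camera call. They do not tell look-alikes from the thing itself.
- optics.cut_out(camera, label): "mask" (400x640 bool, what is visible of it) and "bbox" ([left, top, right, bottom] in pixels, round what is visible of it).
The state is a dict: "time_s": time; "q": joint angles; "qvel": joint speeds; "joint_efforts": joint torques, N m; "position": TCP position; "tcp_rot": TCP orientation; "contact_force": force on the tool from outside, world axes, zero at the start; "torque": the same for the moment, N m; "grip_width": finger opening in m; "grasp_force": force on a finger pad.
Only numpy, scipy, OpenCV 4.12 (cv2) and the standard library are available. Lean on these libraries where they do the work, as an engineer would, in place of code of your own. Each camera call takes 0.05 s, during which the arm holds its last target. There are 200 camera calls.

## Task

Fit the crank on the paint lift's screw and wind the tray up until its rim is level with the top of the gauge post, finishing with the crank arm pointing at the keeper; push the keeper fork fully in over the arm so that it holds the screw, and turn the round jam nut clockwise until it is fully tight on its seat. Finally lift the crank off and lay it flat back on the lid of the red tool box, and stand every paint pot upright in the tray, leaving the glue bottle and the sanding block behind the lift alone.

Things in the scene. Friction and masses are not known exactly. Their poses are not given: they have to be found in the camera images.
- lift: The paint lift, fixed. Origin on its vertical screw axis at table level, z up. Keeper bed toward its own -x (34 mm wide, 86 mm high, reaching 140 mm from the axis); tray toward its own +y. Column 62x62x61 mm, on it a nut seat of 36 mm diameter up to 85 mm. The screw turns without rising; clockwise (from above) raises the tray 12 mm a turn. It is stiff (0.09 N m) and stays where left.
- seat (a point): Fixed point on the screw axis 107 mm above the table, with the lift's axes: top of a collar of 26 mm diameter on which the fitted crank's underside rests. Above it the screw ends in a square spigot 14x14 mm, 18 mm high, with a 10x10 mm tip 6 mm higher.
- screw (a joint): Screw angle in rad, growing clockwise seen from above, 0 to 25.1. The tray is level with the gauge at 18.85 (three turns). At every multiple of a quarter turn the square spigot stands square to the lift's axes, so the crank can be fitted in four directions; only one points at the keeper (lift's -x) when the tray is level. Otherwise lift it off and refit it.
- tray_floor (a point): Centre of the tray's inner floor; rises with the tray; same axes as the lift; 103 mm from the screw axis along the lift's +y. Aluminium tray 140 mm (along the lift's x) by 70 mm outside, 132x62 mm inside, rim 10 mm above the floor. The floor is 45 mm above the table at screw 0 and 81 mm when level with the gauge.
- gauge_top (a point): Top of the fixed gauge post (8x22 mm) beside the tray's short end toward the lift's +x, 91 mm above the table: the height of the tray rim when level.
- nut (a joint): Jam nut angle relative to the screw in rad, growing clockwise from above: 2.2 is fully tight, 0 loose with a 2.5 mm gap. Knurled round brass nut, 49 mm diameter, 16 mm high, under the crank. It turns with the screw when that is wound; its thread drags (0.16 N m) harder than the screw, so turning it turns the screw too unless held. Grip from above, fingers on either side of the crank arm.
- nut_mid (a point): Centre of the jam nut, on the screw axis, 93 mm above the table when tight (up to 95.5 mm when loose). Turns with the nut.
- keeper (a joint): Keeper travel in m: 0 withdrawn, 0.028 fully in (slides toward the screw along the lift's +x, 1.5 N friction, stays where left). Two prongs 24 mm apart, open on top, flared at the mouth, take the 14 mm crank arm between them; they stand 98 to 116 mm above the table and end 45 mm from the screw axis when in, 73 mm when out. The crank lifts straight up out of them.
- keeper_tab (a point): Top centre of the keeper's upright tab, 152 mm above the table; the tab is 12 mm thick along the lift's x, 28 mm wide, rises 56 mm above the slide, and stands 132 mm from the screw axis when withdrawn. Moves with the keeper. Push it from its outer side or pinch it.
- crank: Loose steel crank, 160 g, flat on the tool box lid at the start. Origin at the centre of its underside below the socket, z up, arm along its own +x. Square hub 34x34x24 mm with a 17x17 mm socket through it; arm 14 mm wide, 10 mm thick, along the underside; upright round black knob, 16 mm diameter, 58 mm from the socket, 10 to 36 mm above the underside. The arm reaches 67 mm from the socket centre.
- crank_knob (a point): Middle of the crank's knob, 58 mm along the arm and 23 mm above the underside.
- tool_box: Closed red tool box, fixed, right of the lift, its lid flat and level, 131 mm above the table; lid 166 mm along the box's own x by 314 mm along its own y; origin at the centre of its underside, z up. A low carrying handle lies on the middle of the lid (within 55 mm of the centre); the crank lies on the end nearer the lift (own y about -97 mm).
- pot_a: Capped round paint pot, 39 mm diameter, 40 mm high, 35 g; origin at the centre of its underside, z up. May be absent.
- pot_b: Another such paint pot. May be absent.
- pot_c: Another such paint pot. May be absent.
- glue_bottle: Glue bottle, 48 mm diameter, 152 mm high, behind the lift; origin at its underside. Leave it alone.
- sanding_block: Sanding block, 56x96x27 mm, behind the lift; origin at its underside. Leave it alone.
Mind the look-alikes: they are no part of the job. Leave any black look-alike of the pot_c alone.

How it is judged:
On the way, in this order (a step that is already met when the one before it is completed fails the run):
1. the tray is wound up level with the gauge, with the crank on the screw (value of joint screw between 18.25 and 19.45 rad and distance between crank and seat below 0.01 m and angle between crank's own z axis and vertical below 0.15 rad), for 0.2 s.
2. the keeper is pushed in and holds the crank arm, the tray still level (all of step 1 and value of joint keeper above 0.024 m and x of crank_knob in the frame of lift below -0.045 m and y of crank_knob in the frame of lift between -0.014 and 0.014 m), for 0.2 s.
3. the jam nut is tight while the keeper and crank hold the screw at its setting (all of step 2 and value of joint nut above 2.1 rad), for 0.2 s.
At the end, for the whole second after the job is handed in: The screw is within 0.6 rad of 18.85 (tray rim level with the gauge within about 1.2 mm), the nut is tight (joint above 2.1 of 2.2), the crank lies flat on the tool box lid (tilt below 0.1 rad), and every pot present stands upright on the tray floor at rest (value of joint screw between 18.25 and 19.45 rad and value of joint nut above 2.1 rad and height (world z) of crank between 0.1235 and 0.1395 m and x of crank in the frame of tool_box between -0.08 and 0.08 m and y of crank in the frame of tool_box between -0.15 and 0.15 m and angle between crank's own z axis and vertical below 0.1 rad and linear speed of each of crank, pot_a, pot_b, pot_c below 0.02 m/s and x of pot_a in the frame of tray_floor between -0.058 and 0.058 m and y of pot_a in the frame of tray_floor between -0.03 and 0.03 m and z of pot_a in the frame of tray_floor between -0.005 and 0.008 m and angle between each of pot_a, pot_b, pot_c's own z axis and vertical below 0.12 rad and x of pot_b in the frame of tray_floor between -0.058 and 0.058 m and y of pot_b in the frame of tray_floor between -0.03 and 0.03 m and z of pot_b in the frame of tray_floor between -0.005 and 0.008 m and x of pot_c in the frame of tray_floor between -0.058 and 0.058 m and y of pot_c in the frame of tray_floor between -0.03 and 0.03 m and z of pot_c in the frame of tray_floor between -0.005 and 0.008 m); the robot touches nothing.
It fails at once if the glue bottle or sanding block is disturbed (distance of any of glue_bottle, sanding_block from where it was at the start of the episode above 0.03 m).
Of pot_a, pot_b, pot_c only 1 to 3 are there at a start; the rules pass over those that are not, and their reading is None.
At some moment in a run one of crank may be knocked a few centimetres aside while the robot is not near it.
It also fails if it takes over 210 s, if anything falls off the work surface, if the arm or the gripper's body presses on something with over 40 N, if the wrist force passes 120 N, or if a joint passes its speed limit or range.

## Working session

There is one attempt and no reset: what is moved stays moved. The work goes in short steps, Python scripts to look and compute and a tool call to move; the robot and the scene stay as the last step left them, time stands still between calls to the robot, and variables do not carry over. Pictures are saved under pics/ and viewed, at most 14 in all, crops included, and the job is handed in when it is done.

Besides the shell and the picture viewer there is one more tool, called as name(argument=value, ...) on one line, values as JSON. play_rows: Moves the arm, as the interface text tells. Its arguments: {"type":"object","properties":{"increments":{"type":"array"},"force":{"type":"number"}},"required":["increments"]}

```bash
mkdir -p pics; ls; cat > h.py <<'E'
import numpy as np, cv2, sys
from bench import monitor, optics, job, manip
def snap(n,f=None):
    c=optics.camera(n)
    if f: cv2.imwrite('pics/'+f,cv2.cvtColor(c['color'],cv2.COLOR_RGB2BGR))
    return c
def pts(c,mask=None):
    v,u=np.nonzero((c['depth']>0)&(mask if mask is not None else True)); d=c['depth'][v,u]
    P=np.linalg.inv(c['mtx'])@np.stack([u,v,np.ones(len(u))])*d
    return (c['R'].T@(P-c['t'].reshape(3,1))).T,u,v
def proj(c,X):
    p=c['mtx']@(c['R']@np.asarray(X).reshape(3,1)+c['t'].reshape(3,1)); return (p[:2]/p[2]).ravel()
E
python3 - <<'E'
from h import *
s=monitor.sense();print(s, manip.tcp_to_tips)
for n in ('scene','top'):
    c=snap(n,n+'1.png'); print(n,c['mtx'].tolist(),(-c['R'].T@c['t'].ravel()).tolist(),c['R'].tolist())
    for l in ['lift','crank','tool_box','pot_a','nut','keeper','glue_bottle','sanding_block','tray_floor']:
        for r in optics.cut_out(n,l):
            P,u,v=pts(c,r['mask'])
            print(l,round(r['score'],2),r['bbox'],np.median(P,0).round(3) if len(P) else '', P[:,2].max().round(3) if len(P) else '')
E
```

```text
pics
{'time_s': 0.0, 'q': array([ 1.22539252e+00,  1.24529200e-01,  1.65166047e+00,  1.85852800e-05,
        1.36751295e+00, -8.26125950e-02]), 'qvel': array([ 0.00024824, -0.0005405 ,  0.00074883,  0.00130007, -0.00088655,
        0.00187659]), 'joint_efforts': array([-3.01693481e-04, -4.23586285e+01, -3.65454161e+01, -6.60447790e-05,
        7.01078796e-03,  2.47075235e-05]), 'position': array([0.16869787, 0.62715171, 0.25504537]), 'tcp_rot': array([ 1.31019643e-01,  9.91379211e-01, -1.02898173e-03, -2.32946861e-04]), 'contact_force': array([-0.26620631, -0.87382638, -0.15129534]), 'torque': array([-0.03925212, -0.01531563, -0.04045874]), 'grasp_force': 0.0, 'grip_width': 0.08509464568676366} 0.025
scene [[427.85209455319466, 0.0, 321.8470284931838], [0.0, 427.85209455319466, 195.80892531469516], [0.0, 0.0, 1.0]] [0.07143400580564488, -0.370276670336989, 0.7607139143207153] [[0.4423181469970677, -0.8968566404325274, -0.0016802824645689466], [-0.6809974580610479, -0.33463885425044143, -0.6513519013101469], [0.5836069901495969, 0.289249034117717, -0.7587739303049995]]
lift 0.84 [253.
[... 1229 characters left out ...]
71 [262.0, 286.9, 277.8, 303.8] [0.35  0.021 0.04 ] 0.045
pot_a 0.59 [267.5, 258.1, 282.8, 271.2] [0.434 0.013 0.04 ] 0.045
pot_a 0.45 [292.8, 250.1, 308.4, 260.2] [ 0.457 -0.052  0.041] 0.045
nut 0.6 [279.2, 154.0, 301.7, 173.3] [ 0.67  -0.04   0.103] 0.107
keeper 0.61 [317.4, 146.1, 348.6, 170.6] [ 0.686 -0.144  0.111] 0.157
glue_bottle 0.79 [276.9, 109.2, 301.2, 141.2] [ 0.778 -0.03   0.09 ] 0.151
glue_bottle 0.52 [265.9, 147.1, 348.7, 223.7] [ 0.635 -0.067  0.062] 0.157
sanding_block 0.67 [321.8, 108.8, 361.3, 140.3] [ 0.788 -0.163  0.026] 0.032
tray_floor 0.72 [269.2, 255.8, 279.1, 271.3] [0.431 0.013 0.041] 0.045
tray_floor 0.67 [268.1, 181.4, 326.0, 220.9] [ 0.578 -0.05   0.063] 0.077
```

```bash
python3 - <<'E'
import cv2
a=cv2.imread('pics/top1.png');cv2.imwrite('pics/top1c.png',cv2.resize(a[90:330,200:520],(800,600),interpolation=cv2.INTER_CUBIC))
a=cv2.imread('pics/scene1.png');cv2.imwrite('pics/scene1c.png',cv2.resize(a[90:330,200:520],(800,600),interpolation=cv2.INTER_CUBIC))
E
```

```text
(no output)
```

View pics/top1c.png

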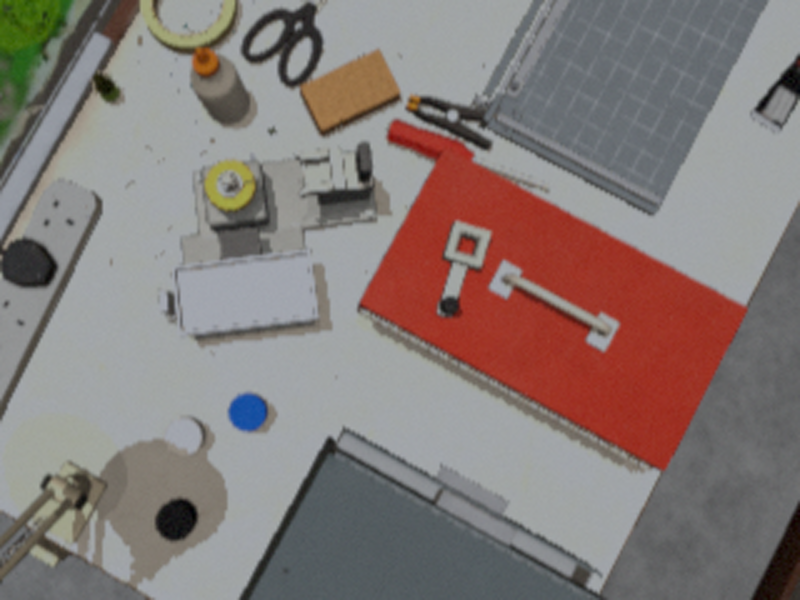

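View pics/scene1c.png

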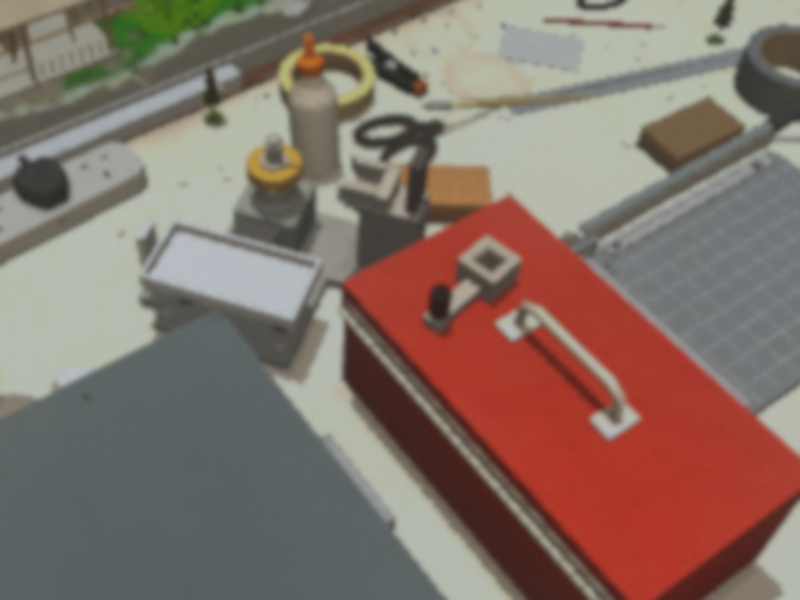

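The pots are white at crop (185,435) and blue at (248,412). The black one at (177,520) is the look-alike, so I'll leave it. The lift's keeper points to world -y and its tray to world -x. Next I'll measure the poses.

```bash
python3 - <<'E'
from h import *
c=snap('top'); c2=snap('scene')
for n,cc in(('top',c),('scene',c2)):
    P,u,v=pts(cc)
    def sel(x0,x1,y0,y1,z0,z1): 
        m=(P[:,0]>x0)&(P[:,0]<x1)&(P[:,1]>y0)&(P[:,1]<y1)&(P[:,2]>z0)&(P[:,2]<z1);return P[m]
    print(n,'table z',np.median(sel(.4,.5,-.12,-.02,-.02,.02)[:,2]))
    for nm,b in dict(tip=(.62,.72,-.09,0,.112,.15),nut=(.62,.72,-.09,0,.095,.111),tray=(.5,.63,-.15,.05,.055,.095),tab=(.62,.74,-.2,-.1,.135,.17),hub=(.56,.66,-.3,-.2,.145,.17),knob=(.52,.575,-.27,-.2,.15,.18),lid=(.3,.75,-.6,-.15,.125,.137),pots=(.42,.49,-.1,.05,.036,.05)).items():
        Q=sel(*b)
        if len(Q)<3: print(nm,len(Q));continue
        r=cv2.minAreaRect(Q[:,:2].astype(np.float32)*1000)
        print(nm,len(Q),'med',np.median(Q,0).round(4),'z pct',np.percentile(Q[:,2],[5,25,50,75,95]).round(4),'rect',np.round(r[0],1),np.round(r[1],1),round(r[2],1))
# low-res height map of top
P,u,v=pts(c)
H=np.full((30,46),-1.)
i=((1.0-P[:,0])/.025).astype(int);j=((.5-P[:,1])/.025).astype(int)
ok=(i>=0)&(i<30)&(j>=0)&(j<46)
np.maximum.at(H,(i[ok],j[ok]),P[ok,2])
for k in range(30): print('%.2f'%(1-.025*k),' '.join('%3d'%(h*1000) if h>-1 else ' . ' for h in H[k]))
E
```

```text
top table z -0.00012184558612796846
tip 41 med [ 0.6739 -0.0423  0.1265] z pct [0.1189 0.1234 0.1265 0.1303 0.1325] rect [675.3 -41.2] [14.  13.7] 20.6
nut 283 med [ 0.6729 -0.0425  0.1034] z pct [0.0999 0.1023 0.1034 0.1051 0.1072] rect [674.7 -40.9] [46.4 47.5] 89.6
tray 1782 med [ 0.5755 -0.0481  0.0628] z pct [0.0596 0.0614 0.0628 0.0647 0.0738] rect [583.7 -44.7] [ 92.2 151.8] 6.0
tab 70 med [ 0.687  -0.1689  0.1519] z pct [0.1402 0.1496 0.1519 0.1531 0.1545] rect [ 689.4 -170.1] [11.7 28.7] 89.7
hub 203 med [ 0.6043 -0.262   0.155 ] z pct [0.1499 0.1535 0.155  0.1563 0.1579] rect [ 600.5 -274.8] [66.7 36.6] 66.8
knob 45 med [ 0.5511 -0.2404  0.1668] z pct [0.1562 0.1651 0.1668 0.1678 0.1696] rect [ 551.1 -241.8] [14.7 13.5] 87.5
lid 9542 med [ 0.5454 -0.3468  0.1313] z pct [0.1287 0.1303 0.1313 0.1324 0.134 ] rect [ 515.2 -278.9] [385.4 292.9] 60.0
pots 345 med [ 0.445  -0.0368  0.0402] z pct [0.0373 0.0392 0.0402 0.0414 0.0435] rect [445.3 -17.8] [ 37.1 106.8] 16.6
scene table z nan
tip 61 med [ 0.6689 -0.0429  0.1243] z pct [0.1136 0.1201 0.1243 0.1286 0.1323] rect [673.5 -40
[... 5719 characters left out ...]
   3   4   2   3  .   .   .   .   .   .   . 
0.35  .   .   .   .   .   .   .   .   .   .   .    0 621 244 218  14   7   3  44  43   4   4 225 228 229 228 228 228 228 228 228 227 227 147   3   4   4   3   0  .   .   .   .   .   .   . 
0.32  .   .   .   .   .   .   .   .   .   .   .   .  553 287 239   4   4   4   4   5   4   3 228 228 227 228 227 228 228 228 228 228 228 227 225   3   3   3  .   .   .   .   .   .   .   . 
0.30 -736  .   .   .   .   .   .   .   .   .   .  389 488 352  .    1   4   4   4   3   5 227 230 228 228 227 228 228 227 228 228 228 228 227 227   2   3  -4  .   .   .   .   .   .   .   . 
0.27 -724 -734 -736  .   .   .   .   .   .   .   .  392 418 390  .   .   .    5   3   6   4 227 228 228 227 228 227 228 227 228 228 229 227 227 225   2   3  .   .   .   .   .   .   .   .   .
  return _methods._mean(a, axis=axis, dtype=dtype,
  ret = ret.dtype.type(ret / rcount)
```

View pics/top1.png

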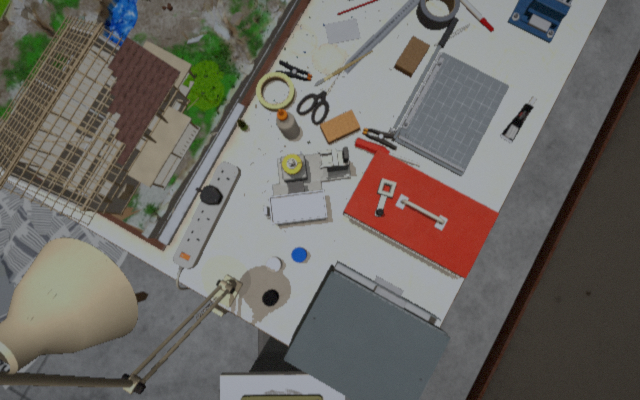

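```bash
python3 - <<'E'
from h import *
for n in('top','scene'):
    c=snap(n);P,u,v=pts(c)
    m=(P[:,2]>.3)&(P[:,0]<.6)
    Q=P[m];print(n,len(Q))
    for z in np.arange(.3,1,.05):
        q=Q[(Q[:,2]>=z)&(Q[:,2]<z+.05)]
        if len(q): print(round(z,2),len(q),q.min(0).round(3),q.max(0).round(3))
print([x for x in dir(manip) if x[0]!='_'])
c=snap('wrist','w0.png')
E
```

```text
top 14454
0.3 258 [0.271 0.161 0.3  ] [0.306 0.195 0.35 ]
0.35 444 [0.252 0.172 0.35 ] [0.288 0.209 0.4  ]
0.4 141 [0.267 0.184 0.4  ] [0.297 0.193 0.45 ]
0.45 181 [0.287 0.183 0.45 ] [0.315 0.191 0.5  ]
0.5 244 [0.304 0.181 0.5  ] [0.334 0.189 0.55 ]
0.55 759 [0.323 0.084 0.55 ] [0.484 0.196 0.6  ]
0.6 8751 [0.341 0.083 0.6  ] [0.498 0.195 0.65 ]
0.65 3676 [0.36  0.129 0.65 ] [0.453 0.188 0.682]
scene 1096
0.3 458 [0.267 0.163 0.3  ] [0.302 0.195 0.35 ]
0.35 547 [0.249 0.172 0.35 ] [0.285 0.198 0.4  ]
0.4 91 [0.268 0.185 0.4  ] [0.287 0.191 0.43 ]
['PlanningError', 'tcp_to_tips']
```

play_rows(increments=[{"z": -0.04}, {"z": -0.08}, {"z": -0.12}, {"z": -0.16}, {"z": -0.2}, {"z": -0.24}, {"z": -0.27}, {"z": -0.27}])

```text
validation failed for argument at $.in...
```

```bash
cat >> h.py <<'E'
from scipy.spatial.transform import Rotation as Ro
def st():
    s=monitor.sense(); print('t',round(s['time_s'],2),'p',s['position'].round(4),'quat',s['tcp_rot'].round(4),'q',s['q'].round(3),'F',s['contact_force'].round(1),'w',round(s['grip_width'],4),'gf',round(s['grasp_force'],1)); return s
def goal(p,xdir=None):
    """tool-frame shift/turn to reach world pos p pointing down with tool x at world yaw xdir (rad)"""
    s=st(); R=Ro.from_quat(s['tcp_rot']); d=R.inv().apply(np.asarray(p)-s['position'])
    x=R.as_matrix()[:,0]; yaw=np.arctan2(x[1],x[0])
    out=dict(shift=d.round(4).tolist(),yaw=round(yaw,4))
    if xdir is not None:
        T=Ro.from_matrix(np.array([[np.cos(xdir),np.sin(xdir),0],[np.sin(xdir),-np.cos(xdir),0],[0,0,-1]]))
        out['rotvec']=(R.inv()*T).as_rotvec().round(4).tolist()
    print(out); return out
E
python3 - <<'E'
from h import *
s1=dict(q=[1.225,.1245,1.6517,0,1.3675],r=np.hypot(.1687,.6272),z=.255)
s=st(); R=np.hypot(*s['position'][:2])
# solve L1,L2,d,L3' with tool down: r=L1 s2+L2 s23 ; dz
q=s['q']
A=np.array([[np.sin(.1245),np.sin(1.7762)],[np.sin(q[1]),np.sin(q[1]+q[2])]]);L=np.linalg.solve(A,[s1['r'],R]);print('L1,L2',L)
d=[s1['z']-L[0]*np.cos(.1245)-L[1]*np.cos(1.7762), s['position'][2]-L[0]*np.cos(q[1])-L[1]*np.cos(q[1]+q[2])];print('d1-L3',d)
E
```

```text
t 1.25 p [0.1689 0.6277 0.2563] quat [ 0.131   0.9914  0.     -0.    ] q [ 1.225  0.124  1.65   0.     1.368 -0.083] F [-0.6  0.2 -0. ] w 0.0857 gf 0.0
L1,L2 [-0.28587531  0.69969993]
d1-L3 [np.float64(0.6813750548471686), np.float64(0.68128058915601)]
```

play_rows(increments=[{"x": 0, "y": 0, "z": -0.04, "ax": 0, "ay": 0, "az": 0, "fingers": 1}, {"x": 0, "y": 0, "z": -0.08, "ax": 0, "ay": 0, "az": 0, "fingers": 1}, {"x": 0, "y": 0, "z": -0.12, "ax": 0, "ay": 0, "az": 0, "fingers": 1}, {"x": 0, "y": 0, "z": -0.16, "ax": 0, "ay": 0, "az": 0, "fingers": 1}, {"x": 0, "y": 0, "z": -0.2, "ax": 0, "ay": 0, "az": 0, "fingers": 1}, {"x": 0, "y": 0, "z": -0.24, "ax": 0, "ay": 0, "az": 0, "fingers": 1}, {"x": 0, "y": 0, "z": -0.27, "ax": 0, "ay": 0, "az": 0, "fingers": 1}, {"x": 0, "y": 0, "z": -0.27, "ax": 0, "ay": 0, "az": 0, "fingers": 1}])

```text
time_s: 2.05
position: [0.1689, 0.6279, 0.5334]
tcp_rot: [0.131, 0.991, 0.005, 0.001]
contact_force: [0.5, -1.0, 1.1]
grip_width: 0.0854
grasp_force: 0.0
```

```bash
python3 - <<'E'
from h import *
s1=dict(r=np.hypot(.1687,.6272),z=.255)
s=st(); R=np.hypot(*s['position'][:2])
q=s['q']
A=np.array([[np.sin(.1245),np.sin(1.7762)],[np.sin(q[1]),np.sin(q[1]+q[2])]]);L=np.linalg.solve(A,[s1['r'],R]);print('L1,L2',L)
d=[s1['z']-L[0]*np.cos(.1245)-L[1]*np.cos(1.7762), s['position'][2]-L[0]*np.cos(q[1])-L[1]*np.cos(q[1]+q[2])];print('d1-L3',d)
E
```

```text
t 2.05 p [0.1689 0.6279 0.5334] quat [0.131  0.9914 0.0052 0.0011] q [ 1.225  0.09   1.231 -0.     1.809 -0.083] F [ 0.5 -1.   1.1] w 0.0854 gf 0.0
L1,L2 [-0.22037928  0.69139208]
d1-L3 [np.float64(0.6146914771754214), np.float64(0.5823611977423475)]
```

play_rows(increments=[{"x": 0, "y": 0, "z": -0.05, "ax": 0, "ay": 0, "az": 0, "fingers": 1}, {"x": 0, "y": 0, "z": -0.1, "ax": 0, "ay": 0, "az": 0, "fingers": 1}, {"x": -0.05, "y": -0.015, "z": -0.1, "ax": 0, "ay": 0, "az": 0, "fingers": 1}, {"x": -0.095, "y": -0.029, "z": -0.1, "ax": 0, "ay": 0, "az": 0, "fingers": 1}])

```text
time_s: 2.45
position: [0.2531, 0.575, 0.628]
tcp_rot: [0.129, 0.992, 0.002, 0.001]
contact_force: [1.0, 0.2, -1.4]
grip_width: 0.0853
grasp_force: 0.0
```

play_rows(increments=[{"x": -0.047, "y": -0.014, "z": 0, "ax": 0, "ay": 0, "az": 0.08, "fingers": 1}, {"x": -0.094, "y": -0.029, "z": 0, "ax": 0, "ay": 0, "az": 0.16, "fingers": 1}, {"x": -0.141, "y": -0.043, "z": 0, "ax": 0, "ay": 0, "az": 0.24, "fingers": 1}, {"x": -0.188, "y": -0.057, "z": 0, "ax": 0, "ay": 0, "az": 0.32, "fingers": 1}, {"x": -0.235, "y": -0.071, "z": 0, "ax": 0, "ay": 0, "az": 0.4, "fingers": 1}, {"x": -0.279, "y": -0.086, "z": 0, "ax": 0, "ay": 0, "az": 0.5, "fingers": 1}, {"x": -0.279, "y": -0.086, "z": 0, "ax": 0, "ay": 0, "az": 0.6, "fingers": 1}])

```text
time_s: 3.15
position: [0.5049, 0.4164, 0.6229]
tcp_rot: [0.423, 0.906, -0.002, -0.0]
contact_force: [-0.1, 1.8, -0.5]
grip_width: 0.0856
grasp_force: 0.0
```

```bash
python3 - <<'E'
from h import *
goal([.66,-.03,.5],1.57)
E
```

```text
t 3.15 p [0.5049 0.4164 0.6229] quat [ 4.232e-01  9.060e-01 -2.200e-03 -5.000e-04] q [ 0.608  0.163  1.    -0.002  1.982 -0.089] F [-0.1  1.8 -0.5] w 0.0856 gf 0.0
{'shift': [-0.4417, -0.167, 0.1241], 'yaw': np.float64(2.2677), 'rotvec': [-0.0039, 0.0026, 0.6977]}
```

play_rows(increments=[{"x": -0.046, "y": -0.017, "z": 0, "ax": 0, "ay": 0, "az": 0.08, "fingers": 1}, {"x": -0.092, "y": -0.035, "z": 0, "ax": 0, "ay": 0, "az": 0.16, "fingers": 1}, {"x": -0.138, "y": -0.052, "z": 0, "ax": 0, "ay": 0, "az": 0.24, "fingers": 1}, {"x": -0.184, "y": -0.07, "z": 0, "ax": 0, "ay": 0, "az": 0.32, "fingers": 1}, {"x": -0.23, "y": -0.087, "z": 0, "ax": 0, "ay": 0, "az": 0.4, "fingers": 1}, {"x": -0.276, "y": -0.104, "z": 0, "ax": 0, "ay": 0, "az": 0.48, "fingers": 1}, {"x": -0.322, "y": -0.122, "z": 0, "ax": 0, "ay": 0, "az": 0.58, "fingers": 1}, {"x": -0.368, "y": -0.139, "z": 0, "ax": 0, "ay": 0, "az": 0.7, "fingers": 1}])

```text
time_s: 3.95
position: [0.6343, 0.0475, 0.6252]
tcp_rot: [0.706, 0.708, -0.0, -0.0]
contact_force: [1.1, -0.4, 0.5]
grip_width: 0.0851
grasp_force: 0.0
```

```bash
python3 - <<'E'
from h import *
goal([.60,-.03,.40],1.57)
c=snap('wrist','w1.png'); print((-c['R'].T@c['t'].ravel()),c['R'].round(3),c['mtx'][0,0])
E
```

```text
t 3.95 p [0.6343 0.0475 0.6252] quat [ 7.059e-01  7.083e-01 -4.000e-04 -5.000e-04] q [-0.01   0.12   1.044  0.     1.978 -0.013] F [ 1.1 -0.4  0.5] w 0.0851 gf 0.0
{'shift': [-0.0774, -0.0343, 0.2253], 'yaw': np.float64(1.5742), 'rotvec': [-0.0013, -0.0001, 0.0042]}
[0.63413321 0.12292281 0.74229174] [[ 1.     0.003 -0.002]
 [ 0.004 -0.955  0.297]
 [-0.001 -0.297 -0.955]] 288.9612117523964
```

View pics/w1.png

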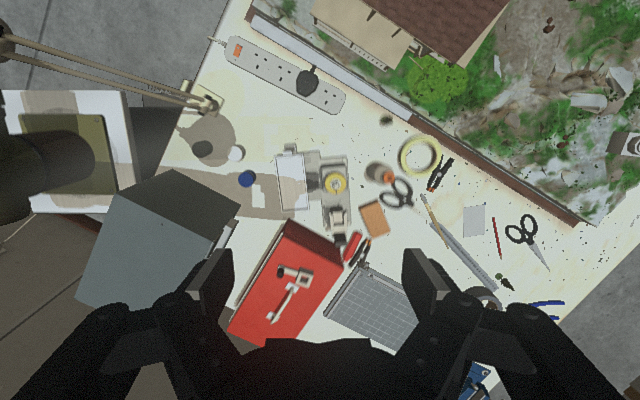

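play_rows(increments=[{"x": -0.02, "y": 0, "z": 0.045, "ax": 0, "ay": 0, "az": 0, "fingers": 1}, {"x": -0.04, "y": 0.005, "z": 0.09, "ax": 0, "ay": 0, "az": 0, "fingers": 1}, {"x": -0.06, "y": 0.01, "z": 0.135, "ax": 0, "ay": 0, "az": 0, "fingers": 1}, {"x": -0.08, "y": 0.015, "z": 0.18, "ax": 0, "ay": 0, "az": 0, "fingers": 1}, {"x": -0.1, "y": 0.016, "z": 0.225, "ax": 0, "ay": 0, "az": 0, "fingers": 1}, {"x": -0.1, "y": 0.016, "z": 0.26, "ax": 0, "ay": 0, "az": 0, "fingers": 1}, {"x": -0.1, "y": 0.016, "z": 0.275, "ax": 0, "ay": 0, "az": 0, "fingers": 1}, {"x": -0.1, "y": 0.016, "z": 0.275, "ax": 0, "ay": 0, "az": 0, "fingers": 1}])

```text
time_s: 4.8
position: [0.6496, -0.0499, 0.3476]
tcp_rot: [0.704, 0.71, -0.002, -0.003]
contact_force: [-0.2, -0.0, -0.2]
grip_width: 0.0851
grasp_force: 0.0
```

```bash
cat >> h.py <<'E'
def boxes(P,bs):
    for nm,(x0,x1,y0,y1,z0,z1) in bs.items():
        m=(P[:,0]>x0)&(P[:,0]<x1)&(P[:,1]>y0)&(P[:,1]<y1)&(P[:,2]>z0)&(P[:,2]<z1);Q=P[m]
        if len(Q)<5: print(nm,len(Q));continue
        lo,hi=np.percentile(Q[:,:2],[1,99],axis=0)
        r=cv2.minAreaRect(Q[:,:2].astype(np.float32)*1000)
        print(nm,len(Q),'mean',Q.mean(0).round(4),'z',np.percentile(Q[:,2],[5,50,95]).round(4),'rect',np.round(r[0],1),np.round(r[1],1),round(r[2],1))
E
python3 - <<'E'
from h import *
st();c=snap('wrist','w2.png');P,u,v=pts(c)
boxes(P,dict(table=(.4,.5,-.1,.0,-.02,.02),tip=(.62,.72,-.09,0,.119,.15),nut=(.62,.72,-.09,0,.098,.108),floor=(.54,.61,-.1,0,.055,.07),rim=(.5,.63,-.13,.024,.0705,.085),gauge=(.5,.63,.02,.06,.085,.1),tab=(.62,.74,-.2,-.1,.143,.17),hub=(.56,.66,-.3,-.2,.150,.16),knob=(.52,.575,-.27,-.2,.162,.18),potB=(.42,.49,-.1,-.02,.036,.05),potW=(.39,.46,-.01,.07,.036,.05),lid=(.3,.75,-.6,-.15,.127,.137)))
E
```

```text
t 4.8 p [ 0.6496 -0.0499  0.3476] quat [ 0.7041  0.7101 -0.0018 -0.0025] q [-0.159  0.091  1.535  0.     1.523 -0.168] F [-0.2 -0.  -0.2] w 0.0851 gf 0.0
table 3089 mean [ 4.534e-01 -4.790e-02 -1.000e-04] z [-0.002  -0.0005  0.0014] rect [450.  -49.9] [ 99.9 100. ] 89.9
tip 140 mean [ 0.6731 -0.0399  0.1269] z [0.1226 0.1263 0.1315] rect [673.5 -40.8] [13.8 14. ] 21.3
nut 1015 mean [ 0.6732 -0.0394  0.103 ] z [0.1009 0.1026 0.1066] rect [673.7 -40.2] [48.3 48.6] 2.0
floor 3154 mean [ 0.5721 -0.0494  0.062 ] z [0.0605 0.0618 0.0634] rect [575. -50.] [99.8 70. ] 89.9
rim 799 mean [ 0.571  -0.0467  0.0718] z [0.0707 0.0717 0.0731] rect [571.1 -49.4] [ 70.2 144.4] 6.1
gauge 126 mean [0.5636 0.0259 0.0902] z [0.0884 0.0905 0.0915] rect [563.1  25.9] [22.1  8. ] 6.2
tab 245 mean [ 0.6869 -0.1678  0.1495] z [0.144  0.1505 0.152 ] rect [ 687.1 -169.5] [27.8 12.5] 7.2
hub 339 mean [ 0.6047 -0.2525  0.1539] z [0.1507 0.1543 0.1557] rect [ 604.8 -257.3] [30.1 33.9] 71.0
knob 124 mean [ 0.5495 -0.24    0.166 ] z [0.1629 0.1664 0.1676] rect [ 549.3 -240.8] [15.3 14. ] 1.0
potB 545 mean [ 0.4535 -0.0498  0.0398] z [0.0382 0.0398 0.0413] rect [453.1 -50. ] [37.4 38.2] 80.3
potW 628 mean [0.4299 0.0149 0.0399] z [0.0384 0.04   0.0412] rect [429.5  14.5] [37.1 37.8] 89.6
lid 6550 mean [ 0.5906 -0.24    0.1309] z [0.1295 0.1308 0.1329] rect [ 542.  -282.5] [260.6 312.7] 89.0
```

View pics/w2.png

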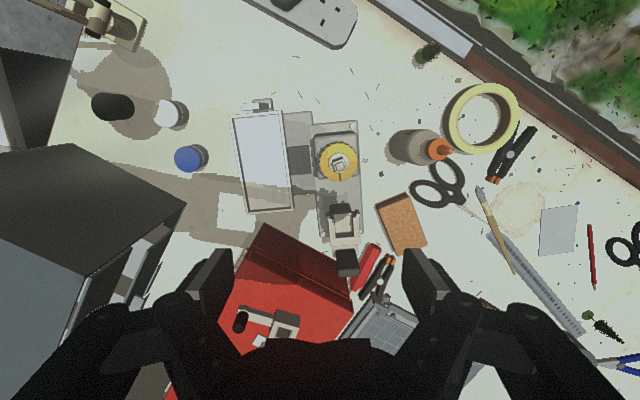

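```bash
python3 - <<'E'
from h import *
for n in('top','scene'):
    c=snap(n); r=optics.cut_out(n,'crank')
    P,u,v=pts(c,r[0]['mask']); P,_,_=pts(c)
    boxes(P,dict(hub=(.57,.635,-.285,-.225,.1525,.159),knob=(.52,.575,-.27,-.22,.163,.18)))
    # crank frame guess
    k=np.array([.549,-.241]); 
    if n=='top':
        Q=P[(P[:,0]>.585)&(P[:,0]<.635)&(P[:,1]>-.285)&(P[:,1]<-.235)&(P[:,2]>.1525)&(P[:,2]<.159)]
        h=cv2.minAreaRect(Q[:,:2].astype(np.float32)); print('hubrect',h)
        h=np.array(h[0]);d=(k-h)/np.linalg.norm(k-h);print('dist',np.linalg.norm(k-h),'yaw',np.degrees(np.arctan2(d[1],d[0])))
        e=np.array([-d[1],d[0]])
        L=np.stack([(P[:,:2]-h)@d,(P[:,:2]-h)@e,P[:,2]],1)
        for y in np.arange(-.08,.08,.006):
            print(round(y,3),' '.join('%4d'%(1000*L[m,2].max()) if (m:=(abs(L[:,1]-y)<.003)&(abs(L[:,0]-x)<.004)).any() else ' .' for x in np.arange(-.06,.08,.008)))
# lift spigot crop from wrist
c=snap('wrist');p=proj(c,[.6735,-.0405,.125]);print(p)
a=cv2.cvtColor(c['color'],cv2.COLOR_RGB2BGR);x,y=p.astype(int)
cv2.imwrite('pics/spig.png',cv2.resize(a[y-40:y+60,x-60:x+60],None,fx=6,fy=6,interpolation=cv2.INTER_CUBIC))
E
```

```text
hub 172 mean [ 0.6061 -0.2608  0.1552] z [0.1528 0.1553 0.1574] rect [ 606.1 -260.5] [34.2 34.4] 72.0
knob 40 mean [ 0.5509 -0.2417  0.1674] z [0.1646 0.1672 0.17  ] rect [ 551.1 -242.4] [13.2 13.4] 88.9
hubrect ((0.6060885787010193, -0.26045653223991394), (0.03418232500553131, 0.03441304340958595), 72.03475952148438)
dist 0.060313037271433105 yaw 161.18022027669647
-0.08    2    0    3    5    1    4    2    2    4    2    1    3    5    2    3    2    1    2
-0.074    1    4    1    4    0    2    3    3    0    3    2    2    1    2  129  131  134  135
-0.068    1    3    1    3    2    3    3    2    2    1  134  134  131  131  133  133  132  133
-0.062    3    1    2    2    1    1  101  132  133  134  132  133  133  133  134  132  133  134
-0.056    2    3  102  132  133  134  134  133  134  133  133  134  132  133  133  134  133  132
-0.05  135  132  134  134  133  133  133  133  134  133  133  134  134  133  134  135  134  132
-0.044  135  134  132  133  133  132  133  133  134  133  134  133  133  133  133  133  132  134
-0.038  133  133  133  135  134  133  132  134  133  1
[... 1400 characters left out ...]
  134  132  134  131  134  133  134  135  158  164  134  135  134  132  134  133  133
0.058  133  132  133  134  134  135  134  132  132  162  167  163  133  133  133  134  133  133
0.064  134  134  132  133  135  134  133  133  134  134  166  161  133  133  135  133  132  132
0.07  133  135  132  132  131  133  133  136  134  133  166  165  133  133  132  135  133  133
0.076  132  133  135  133  133  133  132  133  131  133  166  166  134  135  134  134  134  133
hub 219 mean [ 0.6027 -0.2601  0.1555] z [0.1531 0.1556 0.1572] rect [ 603.2 -259.8] [35.  36.3] 71.6
knob 55 mean [ 0.5475 -0.2418  0.1673] z [0.1643 0.1675 0.1692] rect [ 547.6 -241.4] [15.5 15. ] 59.5
[334.82845186 163.48788229]
```

View pics/spig.png

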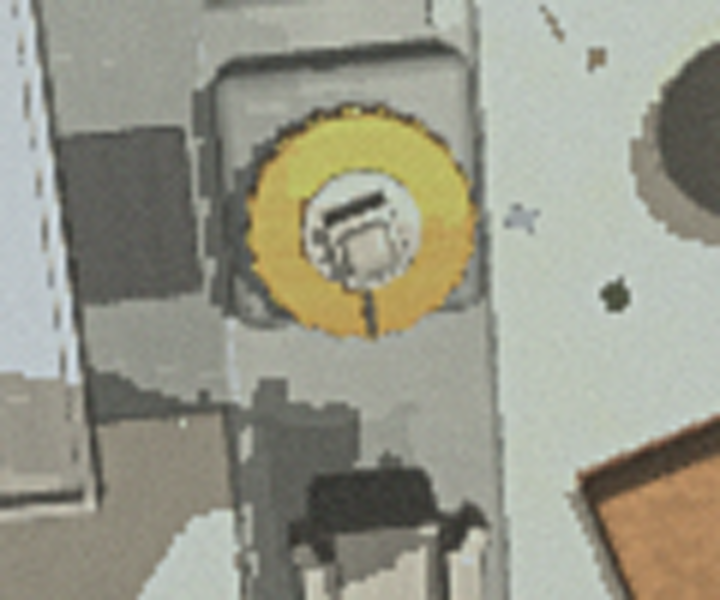

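The spigot sits about 16° counter-clockwise of the lift axes and the floor is at about 62.5 mm. That puts the screw near 9.16 rad, with 1.54 turns left, so the crank has to be fitted with its arm at yaw ≈111°. I'll go to the crank now.

```bash
python3 - <<'E'
from h import *
goal([.609,-.2616,.26],np.radians(161.5))
E
```

```text
t 5.1 p [ 0.6515 -0.0501  0.3544] quat [0.7041 0.7101 0.0013 0.0019] q [-0.159  0.087  1.527  0.     1.523 -0.167] F [ 0.5  0.3 -0.5] w 0.0852 gf 0.0
{'shift': [-0.2111, -0.0448, 0.0943], 'yaw': np.float64(1.5794), 'rotvec': [0.0035, 0.0035, -1.2393]}
```

play_rows(increments=[{"x": -0.03, "y": -0.006, "z": 0, "ax": 0, "ay": 0, "az": -0.14, "fingers": 1}, {"x": -0.06, "y": -0.012, "z": 0, "ax": 0, "ay": 0, "az": -0.28, "fingers": 1}, {"x": -0.09, "y": -0.019, "z": 0, "ax": 0, "ay": 0, "az": -0.42, "fingers": 0.9}, {"x": -0.12, "y": -0.025, "z": 0, "ax": 0, "ay": 0, "az": -0.56, "fingers": 0.8}, {"x": -0.15, "y": -0.032, "z": 0, "ax": 0, "ay": 0, "az": -0.7, "fingers": 0.7}, {"x": -0.18, "y": -0.038, "z": 0, "ax": 0, "ay": 0, "az": -0.84, "fingers": 0.6}, {"x": -0.211, "y": -0.045, "z": 0, "ax": 0, "ay": 0, "az": -0.98, "fingers": 0.6}, {"x": -0.211, "y": -0.045, "z": 0.03, "ax": 0, "ay": 0, "az": -1.12, "fingers": 0.6}])

```text
time_s: 5.9
position: [0.6087, -0.2662, 0.3284]
tcp_rot: [0.219, 0.976, -0.002, 0.006]
contact_force: [1.3, 0.4, 0.7]
grip_width: 0.0514
grasp_force: 0.0
```

play_rows(increments=[{"x": 0, "y": 0, "z": 0.04, "ax": 0, "ay": 0, "az": -0.12, "fingers": 0.6}, {"x": 0, "y": 0, "z": 0.062, "ax": 0, "ay": 0, "az": -0.12, "fingers": 0.6}, {"x": 0, "y": 0, "z": 0.062, "ax": 0, "ay": 0, "az": -0.12, "fingers": 0.6}, {"x": 0, "y": 0, "z": 0.062, "ax": 0, "ay": 0, "az": -0.12, "fingers": 0.6}])

```text
time_s: 6.3
position: [0.6079, -0.2618, 0.2608]
tcp_rot: [0.161, 0.987, -0.0, 0.001]
contact_force: [-0.5, 0.4, 0.5]
grip_width: 0.0512
grasp_force: 0.0
```

```bash
python3 - <<'E'
from h import *
goal([.609,-.2616,.26],np.radians(161.5))
c=snap('wrist','w3.png');P,u,v=pts(c)
boxes(P,dict(hub=(.57,.635,-.285,-.225,.1525,.159),knob=(.52,.575,-.27,-.22,.163,.18),lid=(.55,.65,-.3,-.2,.127,.137)))
for X in ([.6045,-.26,.155],[.5493,-.2415,.167]): print(proj(c,X))
E
```

```text
t 6.3 p [ 0.6079 -0.2618  0.2608] quat [ 1.607e-01  9.870e-01 -3.000e-04  8.000e-04] q [-0.488  0.146  1.618  0.     1.376 -1.736] F [-0.5  0.4  0.5] w 0.0512 gf 0.0
{'shift': [-0.0009, 0.0006, 0.0008], 'yaw': np.float64(2.8189), 'rotvec': [-0.0003, 0.0016, 0.0002]}
hub 1275 mean [ 0.6032 -0.2604  0.1547] z [0.1532 0.1547 0.1559] rect [ 603.6 -260.6] [34.  34.2] 71.4
knob 378 mean [ 0.5487 -0.2421  0.1667] z [0.1653 0.1667 0.1678] rect [ 548.8 -242.1] [14.5 15. ] 26.1
lid 9689 mean [ 0.5965 -0.2482  0.1311] z [0.1298 0.131  0.1327] rect [ 600. -250.] [100. 100.] 0.0
[318.98706126 199.60984017]
[319.24279222 126.87126561]
```

View pics/w3.png

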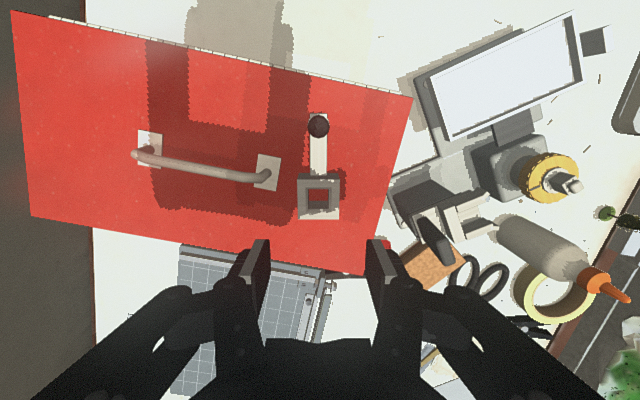

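play_rows(increments=[{"x": 0, "y": 0, "z": 0.03, "ax": 0, "ay": 0, "az": 0, "fingers": 0.6}, {"x": 0, "y": 0, "z": 0.06, "ax": 0, "ay": 0, "az": 0, "fingers": 0.6}, {"x": 0, "y": 0, "z": 0.085, "ax": 0, "ay": 0, "az": 0, "fingers": 0.6}, {"x": 0, "y": 0, "z": 0.1, "ax": 0, "ay": 0, "az": 0, "fingers": 0.6}, {"x": 0, "y": 0, "z": 0.102, "ax": 0, "ay": 0, "az": 0, "fingers": 0.6}, {"x": 0, "y": 0, "z": 0.102, "ax": 0, "ay": 0, "az": 0, "fingers": 0.6}])

```text
time_s: 6.95
position: [0.6083, -0.2621, 0.159]
tcp_rot: [0.161, 0.987, -0.0, 0.001]
contact_force: [-0.3, 0.4, 0.2]
grip_width: 0.0513
grasp_force: 0.0
```

play_rows(increments=[{"x": 0, "y": 0, "z": 0, "ax": 0, "ay": 0, "az": 0, "fingers": 0.3}, {"x": 0, "y": 0, "z": 0, "ax": 0, "ay": 0, "az": 0, "fingers": 0.3}, {"x": 0, "y": 0, "z": 0, "ax": 0, "ay": 0, "az": 0, "fingers": 0.3}, {"x": 0, "y": 0, "z": 0, "ax": 0, "ay": 0, "az": 0, "fingers": 0.3}], force=40)

```text
time_s: 7.35
position: [0.6087, -0.2624, 0.1601]
tcp_rot: [0.161, 0.987, -0.001, 0.002]
contact_force: [0.2, 1.6, 5.9]
grip_width: 0.0331
grasp_force: 41.0
```

```bash
python3 - <<'E'
from h import *
goal([.609,-.2616,.26],np.radians(161.5))
E
```

```text
t 7.35 p [ 0.6087 -0.2624  0.1601] quat [ 1.607e-01  9.870e-01 -7.000e-04  2.200e-03] q [-0.488  0.223  1.705  0.     1.21  -1.736] F [0.2 1.6 5.9] w 0.0331 gf 41.0
{'shift': [-0.0005, 0.0008, -0.0999], 'yaw': np.float64(2.8188), 'rotvec': [-0.0007, 0.0045, 0.0001]}
```

play_rows(increments=[{"x": 0, "y": 0, "z": -0.03, "ax": 0, "ay": 0, "az": 0, "fingers": 0.3}, {"x": 0, "y": 0, "z": -0.07, "ax": 0, "ay": 0, "az": 0, "fingers": 0.3}, {"x": 0, "y": 0, "z": -0.1, "ax": 0, "ay": 0, "az": 0, "fingers": 0.3}, {"x": 0, "y": 0, "z": -0.1, "ax": 0, "ay": 0, "az": 0, "fingers": 0.3}, {"x": 0, "y": 0, "z": -0.1, "ax": 0, "ay": 0, "az": 0, "fingers": 0.3}])

```text
time_s: 7.85
position: [0.6074, -0.2617, 0.2577]
tcp_rot: [0.161, 0.987, -0.0, 0.0]
contact_force: [0.3, 0.5, -2.1]
grip_width: 0.0333
grasp_force: 40.2
```

```bash
python3 - <<'E'
from h import *
goal([.6754,-.0452,.26],np.radians(111))
E
```

```text
t 7.85 p [ 0.6074 -0.2617  0.2577] quat [ 1.607e-01  9.870e-01 -2.000e-04  5.000e-04] q [-0.488  0.147  1.622 -0.     1.371 -1.736] F [ 0.3  0.5 -2.1] w 0.0333 gf 40.2
{'shift': [0.0042, 0.2269, -0.0024], 'yaw': np.float64(2.8188), 'rotvec': [0.0003, 0.001, 0.8815]}
```

play_rows(increments=[{"x": 0.001, "y": 0.035, "z": 0, "ax": 0, "ay": 0, "az": 0.13, "fingers": 0.3}, {"x": 0.001, "y": 0.07, "z": 0, "ax": 0, "ay": 0, "az": 0.26, "fingers": 0.3}, {"x": 0.002, "y": 0.105, "z": 0, "ax": 0, "ay": 0, "az": 0.39, "fingers": 0.3}, {"x": 0.003, "y": 0.14, "z": 0, "ax": 0, "ay": 0, "az": 0.52, "fingers": 0.3}, {"x": 0.003, "y": 0.175, "z": 0, "ax": 0, "ay": 0, "az": 0.65, "fingers": 0.3}, {"x": 0.004, "y": 0.21, "z": 0, "ax": 0, "ay": 0, "az": 0.78, "fingers": 0.3}, {"x": 0.004, "y": 0.227, "z": 0, "ax": 0, "ay": 0, "az": 0.881, "fingers": 0.3}, {"x": 0.004, "y": 0.227, "z": 0, "ax": 0, "ay": 0, "az": 0.881, "fingers": 0.3}])

```text
time_s: 8.65
position: [0.6748, -0.0426, 0.2537]
tcp_rot: [0.565, 0.825, -0.001, -0.002]
contact_force: [-0.4, 0.1, -1.4]
grip_width: 0.0331
grasp_force: 40.3
```

play_rows(increments=[{"x": 0, "y": 0, "z": 0.03, "ax": 0, "ay": 0, "az": 0, "fingers": 0.3}, {"x": 0, "y": 0, "z": 0.06, "ax": 0, "ay": 0, "az": 0, "fingers": 0.3}, {"x": 0, "y": 0, "z": 0.08, "ax": 0, "ay": 0, "az": 0, "fingers": 0.3}, {"x": 0, "y": 0, "z": 0.08, "ax": 0, "ay": 0, "az": 0, "fingers": 0.3}, {"x": 0, "y": 0, "z": 0.08, "ax": 0, "ay": 0, "az": 0, "fingers": 0.3}])

```text
time_s: 9.15
position: [0.6747, -0.0458, 0.1759]
tcp_rot: [0.566, 0.824, -0.001, -0.001]
contact_force: [-0.0, 0.0, -1.0]
grip_width: 0.0331
grasp_force: 40.2
```

```bash
python3 - <<'E'
from h import *
goal([.6754,-.0452,.18],np.radians(111))
c=snap('wrist','w4.png');P,u,v=pts(c)
boxes(P,dict(hub=(.64,.71,-.08,0,.172,.185),knob=(.62,.7,-.0,.05,.18,.2),tip=(.65,.70,-.06,-.02,.126,.14),nut=(.64,.7,-.08,.0,.098,.108)))
c=snap('scene');P,_,_=pts(c)
boxes(P,dict(hub=(.64,.71,-.08,0,.172,.185),knob=(.62,.7,-.0,.05,.18,.2),tip=(.65,.70,-.06,-.02,.116,.14),nut=(.64,.7,-.08,.0,.098,.108)))
E
```

```text
t 9.15 p [ 0.6747 -0.0458  0.1759] quat [ 5.662e-01  8.243e-01 -7.000e-04 -1.200e-03] q [-0.147  0.24   1.656 -0.     1.248 -0.514] F [-0.  0. -1.] w 0.0331 gf 40.2
{'shift': [0.0004, 0.0009, -0.0041], 'yaw': np.float64(1.9379), 'rotvec': [-0.0026, -0.0012, 0.0006]}
hub 1104 mean [ 0.6723 -0.0403  0.1782] z [0.1723 0.1782 0.1843] rect [672.5 -40.9] [60.5 33.7] 19.9
knob 1306 mean [0.6522 0.0128 0.1828] z [0.1816 0.1828 0.1839] rect [652.3  12.5] [15.4 15.1] 66.3
tip 0
nut 1002 mean [ 0.6718 -0.0317  0.1025] z [0.1005 0.1025 0.1056] rect [670.8 -32.1] [49.6 27.9] 16.3
hub 75 mean [ 0.6593 -0.0517  0.1768] z [0.1725 0.1759 0.1838] rect [670.1 -42.2] [56.4 33.9] 20.7
knob 44 mean [0.6511 0.0122 0.1847] z [0.1818 0.1851 0.1866] rect [651.9  12.7] [15.1 14.8] 30.9
tip 49 mean [ 0.6703 -0.042   0.1243] z [0.1164 0.1247 0.1318] rect [672.1 -41.7] [16.4 13.1] 26.7
nut 237 mean [ 0.6672 -0.0435  0.1037] z [0.0997 0.1037 0.1072] rect [670.8 -41.9] [46.4 48.6] 27.0
```

View pics/w4.png

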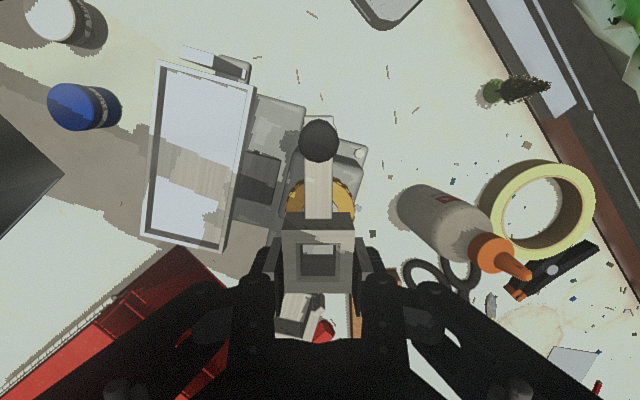

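play_rows(increments=[{"x": 0.001, "y": 0.001, "z": 0.01, "ax": 0, "ay": 0, "az": 0, "fingers": 0.3}, {"x": 0.001, "y": 0.001, "z": 0.016, "ax": 0, "ay": 0, "az": 0, "fingers": 0.3}, {"x": 0.001, "y": 0.001, "z": 0.02, "ax": 0, "ay": 0, "az": 0, "fingers": 0.3}, {"x": 0.001, "y": 0.001, "z": 0.024, "ax": 0, "ay": 0, "az": 0, "fingers": 0.3}])

```text
time_s: 9.65
position: [0.676, -0.0438, 0.1528]
tcp_rot: [0.566, 0.824, -0.0, -0.0]
contact_force: [0.2, 0.4, -0.7]
grip_width: 0.0334
grasp_force: 40.3
```

play_rows(increments=[{"x": 0, "y": 0, "z": 0.005, "ax": 0, "ay": 0, "az": 0, "fingers": 0.3}, {"x": 0, "y": 0, "z": 0.009, "ax": 0, "ay": 0, "az": 0, "fingers": 0.3}, {"x": 0, "y": 0, "z": 0.012, "ax": 0, "ay": 0, "az": 0, "fingers": 0.3}, {"x": 0, "y": 0, "z": 0.015, "ax": 0, "ay": 0, "az": 0, "fingers": 0.3}, {"x": 0, "y": 0, "z": 0.015, "ax": 0, "ay": 0, "az": 0, "fingers": 0.3}])

```text
time_s: 10.15
position: [0.6759, -0.0438, 0.1377]
tcp_rot: [0.566, 0.824, -0.0, -0.0]
contact_force: [0.0, -0.8, -1.3]
grip_width: 0.0332
grasp_force: 40.3
```

```bash
python3 - <<'E'
from h import *
goal([.6754,-.0452,.136],np.radians(111))
c=snap('wrist','w5.png');P,u,v=pts(c)
boxes(P,dict(knob=(.62,.7,-.01,.05,.138,.15)))
E
```

```text
t 10.15 p [ 0.6759 -0.0438  0.1377] quat [ 5.662e-01  8.243e-01 -2.000e-04 -4.000e-04] q [-0.144  0.276  1.681  0.     1.185 -0.511] F [ 0.  -0.8 -1.3] w 0.0332 gf 40.3
{'shift': [-0.0011, -0.0009, 0.0017], 'yaw': np.float64(1.9378), 'rotvec': [-0.0008, -0.0004, 0.0005]}
knob 1330 mean [0.6533 0.0149 0.1445] z [0.1431 0.1446 0.1456] rect [653.4  14.5] [15.4 15.3] 67.7
```

play_rows(increments=[{"x": 0, "y": 0, "z": 0, "ax": 0, "ay": 0, "az": 0, "fingers": 0.5}, {"x": 0, "y": 0, "z": 0, "ax": 0, "ay": 0, "az": 0, "fingers": 0.5}, {"x": 0.004, "y": -0.001, "z": 0.0005, "ax": 0, "ay": 0, "az": 0, "fingers": 0.5}, {"x": 0.004, "y": -0.001, "z": 0.0005, "ax": 0, "ay": 0, "az": 0, "fingers": 0.3}, {"x": 0.004, "y": -0.001, "z": 0.0005, "ax": 0, "ay": 0, "az": 0, "fingers": 0.3}, {"x": 0.004, "y": -0.001, "z": 0.0005, "ax": 0, "ay": 0, "az": 0, "fingers": 0.3}, {"x": 0.004, "y": -0.001, "z": 0.0005, "ax": 0, "ay": 0, "az": 0, "fingers": 0.3}], force=40)

```text
time_s: 10.9
position: [0.6739, -0.0402, 0.1383]
tcp_rot: [0.566, 0.824, 0.0, -0.0]
contact_force: [-0.9, 1.4, 3.7]
grip_width: 0.0332
grasp_force: 40.3
```

play_rows(increments=[{"x": 0, "y": 0, "z": 0, "ax": 0, "ay": 0, "az": 0.1, "fingers": 0.3}, {"x": 0, "y": 0, "z": 0, "ax": 0, "ay": 0, "az": 0.2, "fingers": 0.3}, {"x": 0, "y": 0, "z": 0, "ax": 0, "ay": 0, "az": 0.3, "fingers": 0.3}, {"x": 0, "y": 0, "z": 0, "ax": 0, "ay": 0, "az": 0.42, "fingers": 0.3}, {"x": 0, "y": 0, "z": 0, "ax": 0, "ay": 0, "az": 0.54, "fingers": 0.3}])

```text
time_s: 11.4
position: [0.6738, -0.041, 0.1384]
tcp_rot: [0.767, 0.642, -0.0, 0.0]
contact_force: [-1.8, -0.7, 3.4]
grip_width: 0.033
grasp_force: 40.3
```

```bash
cat >> h.py <<'E'
def look():
    """crank knob near lift, tray rim/floor heights"""
    c=snap('wrist');P,u,v=pts(c);A=np.array([.6737,-.0403])
    r=np.hypot(P[:,0]-A[0],P[:,1]-A[1]); Q=P[(r>.047)&(r<.07)&(P[:,2]>.136)&(P[:,2]<.152)]
    if len(Q)>30:
        k=np.median(Q,0); d=k[:2]-A; print('knob',k.round(4),'yaw',np.degrees(np.arctan2(d[1],d[0])).round(1),len(Q))
    boxes(P,dict(floor=(.54,.60,-.1,0,.055,.0865),gauge=(.5,.63,.02,.06,.087,.1)))
E
python3 - <<'E'
from h import *
s=st();print(s['torque'])
look()
E
```

```text
t 11.4 p [ 0.6738 -0.041   0.1384] quat [ 7.670e-01  6.416e-01 -4.000e-04  3.000e-04] q [-1.400e-01  2.710e-01  1.686e+00 -1.000e-03  1.185e+00  3.800e-02] F [-1.8 -0.7  3.4] w 0.033 gf 40.3
[-7.37328486e-02  3.93782915e-01  2.43399135e-04]
knob [0.6842 0.0166 0.142 ] yaw 79.5 1227
floor 8436 mean [ 0.5669 -0.0416  0.0629] z [0.0615 0.0625 0.0676] rect [570.  -45.2] [60.  90.4] 0.0
gauge 562 mean [0.5644 0.0259 0.0903] z [0.0888 0.0903 0.0915] rect [563.4  25.7] [22.9  8. ] 5.9
```

play_rows(increments=[{"x": 0, "y": 0, "z": 0, "ax": 0, "ay": 0, "az": 0.145, "fingers": 0.3}, {"x": 0, "y": 0, "z": 0, "ax": 0, "ay": 0, "az": 0.29, "fingers": 0.3}, {"x": 0, "y": 0, "z": 0, "ax": 0, "ay": 0, "az": 0.435, "fingers": 0.3}, {"x": 0, "y": 0, "z": 0, "ax": 0, "ay": 0, "az": 0.58, "fingers": 0.3}, {"x": 0, "y": 0, "z": 0, "ax": 0, "ay": 0, "az": 0.725, "fingers": 0.3}, {"x": 0, "y": 0, "z": 0, "ax": 0, "ay": 0, "az": 0.87, "fingers": 0.3}, {"x": 0, "y": 0, "z": 0, "ax": 0, "ay": 0, "az": 1.015, "fingers": 0.3}, {"x": 0, "y": 0, "z": 0, "ax": 0, "ay": 0, "az": 1.16, "fingers": 0.3}])

```text
time_s: 12.25
position: [0.6735, -0.0406, 0.1384]
tcp_rot: [0.993, 0.117, -0.001, 0.0]
contact_force: [-2.9, -0.2, 5.2]
grip_width: 0.033
grasp_force: 40.4
```

play_rows(increments=[{"x": 0, "y": 0, "z": 0, "ax": 0, "ay": 0, "az": 0.145, "fingers": 0.3}, {"x": 0, "y": 0, "z": 0, "ax": 0, "ay": 0, "az": 0.29, "fingers": 0.3}, {"x": 0, "y": 0, "z": 0, "ax": 0, "ay": 0, "az": 0.435, "fingers": 0.3}, {"x": 0, "y": 0, "z": 0, "ax": 0, "ay": 0, "az": 0.58, "fingers": 0.3}, {"x": 0, "y": 0, "z": 0, "ax": 0, "ay": 0, "az": 0.725, "fingers": 0.3}, {"x": 0, "y": 0, "z": 0, "ax": 0, "ay": 0, "az": 0.87, "fingers": 0.3}, {"x": 0, "y": 0, "z": 0, "ax": 0, "ay": 0, "az": 1.015, "fingers": 0.3}, {"x": 0, "y": 0, "z": 0, "ax": 0, "ay": 0, "az": 1.16, "fingers": 0.3}])

```text
time_s: 13.05
position: [0.6737, -0.0402, 0.1384]
tcp_rot: [0.895, -0.447, -0.0, -0.0]
contact_force: [-3.5, 2.1, 5.1]
grip_width: 0.033
grasp_force: 40.4
```

play_rows(increments=[{"x": 0, "y": 0, "z": 0, "ax": 0, "ay": 0, "az": 0.14, "fingers": 0.3}, {"x": 0, "y": 0, "z": 0, "ax": 0, "ay": 0, "az": 0.28, "fingers": 0.3}, {"x": 0, "y": 0, "z": 0, "ax": 0, "ay": 0, "az": 0.32, "fingers": 0.3}, {"x": 0, "y": 0, "z": 0, "ax": 0, "ay": 0, "az": 0.32, "fingers": 0.3}, {"x": 0, "y": 0, "z": 0, "ax": 0, "ay": 0, "az": 0.32, "fingers": 0.6}, {"x": 0, "y": 0, "z": 0, "ax": 0, "ay": 0, "az": 0.32, "fingers": 0.6}, {"x": 0, "y": 0, "z": 0, "ax": 0, "ay": 0, "az": 0.32, "fingers": 0.6}])

```text
time_s: 13.75
position: [0.6737, -0.0407, 0.1372]
tcp_rot: [0.813, -0.582, -0.0, 0.0]
contact_force: [0.3, 0.5, -0.2]
grip_width: 0.0513
grasp_force: 0.0
```

```bash
python3 - <<'E'
from h import *
s=st();look()
E
```

```text
t 13.75 p [ 0.6737 -0.0407  0.1372] quat [ 8.134e-01 -5.817e-01 -1.000e-04  2.000e-04] q [-0.14   0.272  1.687 -0.     1.183  2.673] F [ 0.3  0.5 -0.2] w 0.0513 gf 0.0
knob [ 0.6933 -0.0965  0.1419] yaw -70.7 1241
floor 9024 mean [ 0.5678 -0.0645  0.0683] z [0.0666 0.0677 0.075 ] rect [570.  -57.4] [60.  85.3] 0.0
gauge 289 mean [0.5633 0.0243 0.0901] z [0.0874 0.0904 0.0913] rect [562.6  25.2] [21.   9.2] 5.2
```

play_rows(increments=[{"x": 0, "y": 0, "z": -0.045, "ax": 0, "ay": 0, "az": 0, "fingers": 0.6}, {"x": 0, "y": 0, "z": -0.045, "ax": 0, "ay": 0, "az": -0.14, "fingers": 0.6}, {"x": 0, "y": 0, "z": -0.045, "ax": 0, "ay": 0, "az": -0.285, "fingers": 0.6}, {"x": 0, "y": 0, "z": -0.045, "ax": 0, "ay": 0, "az": -0.43, "fingers": 0.6}, {"x": 0, "y": 0, "z": -0.045, "ax": 0, "ay": 0, "az": -0.575, "fingers": 0.6}, {"x": 0, "y": 0, "z": -0.045, "ax": 0, "ay": 0, "az": -0.72, "fingers": 0.6}, {"x": 0, "y": 0, "z": -0.045, "ax": 0, "ay": 0, "az": -0.865, "fingers": 0.6}, {"x": 0, "y": 0, "z": -0.045, "ax": 0, "ay": 0, "az": -1.01, "fingers": 0.6}])

```text
time_s: 14.6
position: [0.6738, -0.0407, 0.1825]
tcp_rot: [0.994, -0.113, -0.0, 0.0]
contact_force: [-1.0, -0.0, 0.2]
grip_width: 0.0514
grasp_force: 0.0
```

play_rows(increments=[{"x": 0, "y": 0, "z": 0, "ax": 0, "ay": 0, "az": -0.145, "fingers": 0.6}, {"x": 0, "y": 0, "z": 0, "ax": 0, "ay": 0, "az": -0.29, "fingers": 0.6}, {"x": 0, "y": 0, "z": 0, "ax": 0, "ay": 0, "az": -0.435, "fingers": 0.6}, {"x": 0, "y": 0, "z": 0, "ax": 0, "ay": 0, "az": -0.58, "fingers": 0.6}, {"x": 0, "y": 0, "z": 0, "ax": 0, "ay": 0, "az": -0.725, "fingers": 0.6}, {"x": 0, "y": 0, "z": 0, "ax": 0, "ay": 0, "az": -0.87, "fingers": 0.6}, {"x": 0, "y": 0, "z": 0, "ax": 0, "ay": 0, "az": -1.015, "fingers": 0.6}, {"x": 0, "y": 0, "z": 0, "ax": 0, "ay": 0, "az": -1.16, "fingers": 0.6}])

```text
time_s: 15.4
position: [0.6738, -0.0407, 0.1826]
tcp_rot: [0.893, 0.45, -0.0, 0.0]
contact_force: [0.8, 0.0, -0.6]
grip_width: 0.0512
grasp_force: 0.0
```

play_rows(increments=[{"x": 0, "y": 0, "z": 0, "ax": 0, "ay": 0, "az": -0.145, "fingers": 0.6}, {"x": 0, "y": 0, "z": 0, "ax": 0, "ay": 0, "az": -0.29, "fingers": 0.6}, {"x": 0, "y": 0, "z": 0, "ax": 0, "ay": 0, "az": -0.435, "fingers": 0.6}, {"x": 0, "y": 0, "z": 0, "ax": 0, "ay": 0, "az": -0.58, "fingers": 0.6}, {"x": 0, "y": 0, "z": 0, "ax": 0, "ay": 0, "az": -0.725, "fingers": 0.6}, {"x": 0, "y": 0, "z": 0, "ax": 0, "ay": 0, "az": -0.87, "fingers": 0.6}, {"x": 0, "y": 0, "z": 0, "ax": 0, "ay": 0, "az": -0.972, "fingers": 0.6}, {"x": 0, "y": 0, "z": 0, "ax": 0, "ay": 0, "az": -0.972, "fingers": 0.6}])

```text
time_s: 16.2
position: [0.6738, -0.0406, 0.1825]
tcp_rot: [0.582, 0.813, -0.0, -0.0]
contact_force: [0.7, 0.7, 0.7]
grip_width: 0.051
grasp_force: 0.0
```

play_rows(increments=[{"x": 0, "y": 0, "z": 0.025, "ax": 0, "ay": 0, "az": 0, "fingers": 0.6}, {"x": 0, "y": 0, "z": 0.045, "ax": 0, "ay": 0, "az": 0, "fingers": 0.6}, {"x": 0, "y": 0, "z": 0.045, "ax": 0, "ay": 0, "az": 0, "fingers": 0.6}, {"x": 0, "y": 0, "z": 0.045, "ax": 0, "ay": 0, "az": 0, "fingers": 0.3}, {"x": 0, "y": 0, "z": 0.045, "ax": 0, "ay": 0, "az": 0, "fingers": 0.3}, {"x": 0, "y": 0, "z": 0.045, "ax": 0, "ay": 0, "az": 0, "fingers": 0.3}, {"x": 0, "y": 0, "z": 0.045, "ax": 0, "ay": 0, "az": 0, "fingers": 0.3}])

```text
time_s: 16.9
position: [0.674, -0.0406, 0.1386]
tcp_rot: [0.582, 0.813, 0.0, 0.0]
contact_force: [-2.1, 0.4, -1.6]
grip_width: 0.0329
grasp_force: 43.0
```

```bash
python3 - <<'E'
from h import *
s=st();look()
E
```

```text
t 16.9 p [ 0.674  -0.0406  0.1386] quat [5.819e-01 8.133e-01 1.000e-04 3.000e-04] q [-0.14   0.27   1.686 -0.     1.184 -0.468] F [-2.1  0.4 -1.6] w 0.0329 gf 43.0
floor 13243 mean [ 0.5676 -0.0483  0.068 ] z [0.0664 0.0675 0.0729] rect [570. -50.] [100.  60.] 90.0
gauge 727 mean [0.5639 0.0258 0.0903] z [0.089  0.0904 0.0915] rect [563.3  25.7] [23.1  8. ] 6.0
```

play_rows(increments=[{"x": 0, "y": 0, "z": 0, "ax": 0, "ay": 0, "az": 0.145, "fingers": 0.3}, {"x": 0, "y": 0, "z": 0, "ax": 0, "ay": 0, "az": 0.29, "fingers": 0.3}, {"x": 0, "y": 0, "z": 0, "ax": 0, "ay": 0, "az": 0.435, "fingers": 0.3}, {"x": 0, "y": 0, "z": 0, "ax": 0, "ay": 0, "az": 0.58, "fingers": 0.3}, {"x": 0, "y": 0, "z": 0, "ax": 0, "ay": 0, "az": 0.725, "fingers": 0.3}, {"x": 0, "y": 0, "z": 0, "ax": 0, "ay": 0, "az": 0.87, "fingers": 0.3}, {"x": 0, "y": 0, "z": 0, "ax": 0, "ay": 0, "az": 1.015, "fingers": 0.3}, {"x": 0, "y": 0, "z": 0, "ax": 0, "ay": 0, "az": 1.16, "fingers": 0.3}])

```text
time_s: 17.75
position: [0.6739, -0.0406, 0.1386]
tcp_rot: [0.933, 0.359, 0.0, 0.0]
contact_force: [-1.8, -1.2, 0.8]
grip_width: 0.0328
grasp_force: 43.3
```

play_rows(increments=[{"x": 0, "y": 0, "z": 0, "ax": 0, "ay": 0, "az": 0.145, "fingers": 0.3}, {"x": 0, "y": 0, "z": 0, "ax": 0, "ay": 0, "az": 0.29, "fingers": 0.3}, {"x": 0, "y": 0, "z": 0, "ax": 0, "ay": 0, "az": 0.435, "fingers": 0.3}, {"x": 0, "y": 0, "z": 0, "ax": 0, "ay": 0, "az": 0.58, "fingers": 0.3}, {"x": 0, "y": 0, "z": 0, "ax": 0, "ay": 0, "az": 0.725, "fingers": 0.3}, {"x": 0, "y": 0, "z": 0, "ax": 0, "ay": 0, "az": 0.87, "fingers": 0.3}, {"x": 0, "y": 0, "z": 0, "ax": 0, "ay": 0, "az": 1.015, "fingers": 0.3}, {"x": 0, "y": 0, "z": 0, "ax": 0, "ay": 0, "az": 1.16, "fingers": 0.3}])

```text
time_s: 18.55
position: [0.6738, -0.0406, 0.1386]
tcp_rot: [0.977, -0.211, 0.0, 0.0]
contact_force: [-2.6, -0.0, 0.3]
grip_width: 0.0331
grasp_force: 43.2
```

play_rows(increments=[{"x": 0, "y": 0, "z": 0, "ax": 0, "ay": 0, "az": 0.145, "fingers": 0.3}, {"x": 0, "y": 0, "z": 0, "ax": 0, "ay": 0, "az": 0.29, "fingers": 0.3}, {"x": 0, "y": 0, "z": 0, "ax": 0, "ay": 0, "az": 0.435, "fingers": 0.3}, {"x": 0, "y": 0, "z": 0, "ax": 0, "ay": 0, "az": 0.58, "fingers": 0.3}, {"x": 0, "y": 0, "z": 0, "ax": 0, "ay": 0, "az": 0.725, "fingers": 0.3}, {"x": 0, "y": 0, "z": 0, "ax": 0, "ay": 0, "az": 0.822, "fingers": 0.3}, {"x": 0, "y": 0, "z": 0, "ax": 0, "ay": 0, "az": 0.822, "fingers": 0.3}])

```text
time_s: 19.25
position: [0.6739, -0.0405, 0.1386]
tcp_rot: [0.813, -0.582, 0.0, -0.0]
contact_force: [-2.9, 0.1, 2.1]
grip_width: 0.0332
grasp_force: 43.3
```

play_rows(increments=[{"x": 0, "y": 0, "z": 0, "ax": 0, "ay": 0, "az": 0, "fingers": 0.6}, {"x": 0, "y": 0, "z": 0, "ax": 0, "ay": 0, "az": 0, "fingers": 0.6}, {"x": 0, "y": 0, "z": 0, "ax": 0, "ay": 0, "az": 0, "fingers": 0.6}, {"x": 0, "y": 0, "z": -0.045, "ax": 0, "ay": 0, "az": 0, "fingers": 0.6}, {"x": 0, "y": 0, "z": -0.045, "ax": 0, "ay": 0, "az": -0.14, "fingers": 0.6}, {"x": 0, "y": 0, "z": -0.045, "ax": 0, "ay": 0, "az": -0.285, "fingers": 0.6}, {"x": 0, "y": 0, "z": -0.045, "ax": 0, "ay": 0, "az": -0.43, "fingers": 0.6}, {"x": 0, "y": 0, "z": -0.045, "ax": 0, "ay": 0, "az": -0.575, "fingers": 0.6}])

```text
time_s: 20.05
position: [0.6741, -0.0405, 0.1832]
tcp_rot: [0.946, -0.324, 0.0, -0.0]
contact_force: [-0.0, 0.0, -0.5]
grip_width: 0.051
grasp_force: 0.0
```

```bash
python3 - <<'E'
from h import *
s=st();look()
E
```

```text
t 20.05 p [ 0.6741 -0.0405  0.1832] quat [ 9.459e-01 -3.244e-01  5.000e-04 -1.000e-04] q [-0.14   0.23   1.656  0.     1.255  2.092] F [-0.   0.  -0.5] w 0.051 gf 0.0
knob [0.6541 0.0109 0.142 ] yaw 111.0 476
floor 3510 mean [ 0.5708 -0.0602  0.0739] z [0.0726 0.0736 0.0768] rect [570. -50.] [100.   59.9] 90.0
gauge 86 mean [0.5712 0.0252 0.0896] z [0.0875 0.09   0.0912] rect [569.5  25.9] [10.5  8. ] 1.9
```

play_rows(increments=[{"x": 0, "y": 0, "z": 0, "ax": 0, "ay": 0, "az": -0.145, "fingers": 0.6}, {"x": 0, "y": 0, "z": 0, "ax": 0, "ay": 0, "az": -0.29, "fingers": 0.6}, {"x": 0, "y": 0, "z": 0, "ax": 0, "ay": 0, "az": -0.435, "fingers": 0.6}, {"x": 0, "y": 0, "z": 0, "ax": 0, "ay": 0, "az": -0.58, "fingers": 0.6}, {"x": 0, "y": 0, "z": 0, "ax": 0, "ay": 0, "az": -0.725, "fingers": 0.6}, {"x": 0, "y": 0, "z": 0, "ax": 0, "ay": 0, "az": -0.87, "fingers": 0.6}, {"x": 0, "y": 0, "z": 0, "ax": 0, "ay": 0, "az": -1.015, "fingers": 0.6}, {"x": 0, "y": 0, "z": 0, "ax": 0, "ay": 0, "az": -1.16, "fingers": 0.6}])

```text
time_s: 20.9
position: [0.674, -0.0405, 0.1829]
tcp_rot: [0.969, 0.246, 0.0, 0.0]
contact_force: [0.1, 0.5, 0.4]
grip_width: 0.0513
grasp_force: 0.0
```

play_rows(increments=[{"x": 0, "y": 0, "z": 0, "ax": 0, "ay": 0, "az": -0.145, "fingers": 0.6}, {"x": 0, "y": 0, "z": 0, "ax": 0, "ay": 0, "az": -0.29, "fingers": 0.6}, {"x": 0, "y": 0, "z": 0, "ax": 0, "ay": 0, "az": -0.435, "fingers": 0.6}, {"x": 0, "y": 0, "z": 0, "ax": 0, "ay": 0, "az": -0.58, "fingers": 0.6}, {"x": 0, "y": 0, "z": 0, "ax": 0, "ay": 0, "az": -0.725, "fingers": 0.6}, {"x": 0, "y": 0, "z": 0, "ax": 0, "ay": 0, "az": -0.87, "fingers": 0.6}, {"x": 0, "y": 0, "z": 0, "ax": 0, "ay": 0, "az": -1.015, "fingers": 0.6}, {"x": 0, "y": 0, "z": 0, "ax": 0, "ay": 0, "az": -1.16, "fingers": 0.6}])

```text
time_s: 21.7
position: [0.674, -0.0405, 0.1829]
tcp_rot: [0.676, 0.737, 0.0, 0.0]
contact_force: [-0.1, -0.0, 0.8]
grip_width: 0.0515
grasp_force: 0.0
```

play_rows(increments=[{"x": 0, "y": 0, "z": 0, "ax": 0, "ay": 0, "az": -0.145, "fingers": 0.6}, {"x": 0, "y": 0, "z": 0, "ax": 0, "ay": 0, "az": -0.247, "fingers": 0.6}, {"x": 0, "y": 0, "z": 0.025, "ax": 0, "ay": 0, "az": -0.247, "fingers": 0.6}, {"x": 0, "y": 0, "z": 0.045, "ax": 0, "ay": 0, "az": -0.247, "fingers": 0.6}, {"x": 0, "y": 0, "z": 0.045, "ax": 0, "ay": 0, "az": -0.247, "fingers": 0.3}, {"x": 0, "y": 0, "z": 0.045, "ax": 0, "ay": 0, "az": -0.247, "fingers": 0.3}, {"x": 0, "y": 0, "z": 0.045, "ax": 0, "ay": 0, "az": -0.247, "fingers": 0.3}, {"x": 0, "y": 0, "z": 0.045, "ax": 0, "ay": 0, "az": -0.247, "fingers": 0.3}])

```text
time_s: 22.5
position: [0.6734, -0.0401, 0.138]
tcp_rot: [0.582, 0.813, -0.0, -0.001]
contact_force: [-1.5, 3.4, -4.6]
grip_width: 0.0335
grasp_force: 42.4
```

play_rows(increments=[{"x": 0, "y": 0, "z": 0, "ax": 0, "ay": 0, "az": 0.145, "fingers": 0.3}, {"x": 0, "y": 0, "z": 0, "ax": 0, "ay": 0, "az": 0.29, "fingers": 0.3}, {"x": 0, "y": 0, "z": 0, "ax": 0, "ay": 0, "az": 0.435, "fingers": 0.3}, {"x": 0, "y": 0, "z": 0, "ax": 0, "ay": 0, "az": 0.58, "fingers": 0.3}, {"x": 0, "y": 0, "z": 0, "ax": 0, "ay": 0, "az": 0.725, "fingers": 0.3}, {"x": 0, "y": 0, "z": 0, "ax": 0, "ay": 0, "az": 0.87, "fingers": 0.3}, {"x": 0, "y": 0, "z": 0, "ax": 0, "ay": 0, "az": 1.015, "fingers": 0.3}, {"x": 0, "y": 0, "z": 0, "ax": 0, "ay": 0, "az": 1.16, "fingers": 0.3}])

```text
time_s: 23.3
position: [0.6742, -0.04, 0.1381]
tcp_rot: [0.933, 0.359, 0.001, -0.0]
contact_force: [1.7, 3.2, -6.1]
grip_width: 0.0333
grasp_force: 42.5
```

play_rows(increments=[{"x": 0, "y": 0, "z": 0, "ax": 0, "ay": 0, "az": 0.145, "fingers": 0.3}, {"x": 0, "y": 0, "z": 0, "ax": 0, "ay": 0, "az": 0.29, "fingers": 0.3}, {"x": 0, "y": 0, "z": 0, "ax": 0, "ay": 0, "az": 0.435, "fingers": 0.3}, {"x": 0, "y": 0, "z": 0, "ax": 0, "ay": 0, "az": 0.58, "fingers": 0.3}, {"x": 0, "y": 0, "z": 0, "ax": 0, "ay": 0, "az": 0.725, "fingers": 0.3}, {"x": 0, "y": 0, "z": 0, "ax": 0, "ay": 0, "az": 0.87, "fingers": 0.3}, {"x": 0, "y": 0, "z": 0, "ax": 0, "ay": 0, "az": 1.015, "fingers": 0.3}, {"x": 0, "y": 0, "z": 0, "ax": 0, "ay": 0, "az": 1.16, "fingers": 0.3}])

```text
time_s: 24.1
position: [0.6745, -0.0406, 0.1381]
tcp_rot: [0.977, -0.212, 0.001, -0.0]
contact_force: [3.5, 0.7, -6.1]
grip_width: 0.033
grasp_force: 42.5
```

```bash
python3 - <<'E'
from h import *
s=st();look()
E
```

```text
t 24.1 p [ 0.6745 -0.0406  0.1381] quat [ 0.9774 -0.2115  0.0013 -0.    ] q [-0.14   0.271  1.686 -0.     1.182  1.858] F [ 3.5  0.7 -6.1] w 0.033 gf 42.5
knob [ 0.7279 -0.064   0.1449] yaw -23.6 1295
floor 850 mean [ 0.5666 -0.0484  0.0789] z [0.0772 0.0782 0.0845] rect [566.3 -50. ] [107.4  35.5] 59.3
gauge 0
```

play_rows(increments=[{"x": 0, "y": 0, "z": 0, "ax": 0, "ay": 0, "az": 0.145, "fingers": 0.3}, {"x": 0, "y": 0, "z": 0, "ax": 0, "ay": 0, "az": 0.29, "fingers": 0.3}, {"x": 0, "y": 0, "z": 0, "ax": 0, "ay": 0, "az": 0.435, "fingers": 0.3}, {"x": 0, "y": 0, "z": 0, "ax": 0, "ay": 0, "az": 0.58, "fingers": 0.3}, {"x": 0, "y": 0, "z": 0, "ax": 0, "ay": 0, "az": 0.725, "fingers": 0.3}, {"x": 0, "y": 0, "z": 0, "ax": 0, "ay": 0, "az": 0.87, "fingers": 0.3}, {"x": 0, "y": 0, "z": 0, "ax": 0, "ay": 0, "az": 0.97, "fingers": 0.3}, {"x": 0, "y": 0, "z": 0, "ax": 0, "ay": 0, "az": 0.97, "fingers": 0.3}])

```text
time_s: 24.95
position: [0.6742, -0.0412, 0.1381]
tcp_rot: [0.769, -0.64, 0.001, 0.0]
contact_force: [1.7, -2.2, -6.5]
grip_width: 0.0339
grasp_force: 42.3
```

play_rows(increments=[{"x": 0, "y": 0, "z": 0, "ax": 0, "ay": 0, "az": 0, "fingers": 0.6}, {"x": 0, "y": 0, "z": 0, "ax": 0, "ay": 0, "az": 0, "fingers": 0.6}, {"x": 0, "y": 0, "z": 0, "ax": 0, "ay": 0, "az": 0, "fingers": 0.6}, {"x": 0, "y": 0, "z": -0.045, "ax": 0, "ay": 0, "az": 0, "fingers": 0.6}, {"x": 0, "y": 0, "z": -0.08, "ax": 0, "ay": 0, "az": 0, "fingers": 0.6}, {"x": 0, "y": 0, "z": -0.1, "ax": 0, "ay": 0, "az": -0.1, "fingers": 0.6}, {"x": 0, "y": 0, "z": -0.1, "ax": 0, "ay": 0, "az": -0.1, "fingers": 0.6}])

```text
time_s: 25.65
position: [0.6761, -0.0407, 0.2438]
tcp_rot: [0.799, -0.601, 0.004, -0.002]
contact_force: [0.4, 0.4, 0.9]
grip_width: 0.0511
grasp_force: 0.0
```

```bash
python3 - <<'E'
from h import *
s=st();look()
for n in('wrist','top','scene'):
    c=snap(n,'a_'+n+'.png');P,_,_=pts(c);print(n)
    boxes(P,dict(tab=(.62,.74,-.2,-.1,.146,.156),gauge=(.5,.63,.02,.06,.087,.1),rim=(.5,.63,-.12,.017,.0865,.098),floor=(.55,.59,-.1,0,.074,.086),knob=(.66,.71,-.125,-.08,.136,.15)))
E
```

```text
t 25.65 p [ 0.6761 -0.0407  0.2438] quat [ 0.7992 -0.601   0.0041 -0.0023] q [-0.139  0.185  1.603  0.     1.344  2.721] F [0.4 0.4 0.9] w 0.0511 gf 0.0
knob [ 0.69   -0.0969  0.1422] yaw -74.0 351
floor 5323 mean [ 0.5693 -0.0533  0.0799] z [0.0787 0.0798 0.0811] rect [569.9 -50. ] [ 59.8 100. ] 0.3
gauge 24 mean [0.5555 0.022  0.0898] z [0.0878 0.0901 0.0912] rect [555.5  22.7] [5.5 4.2] 12.8
wrist
tab 938 mean [ 0.6875 -0.1694  0.1507] z [0.1481 0.1509 0.1523] rect [ 687.4 -170.2] [27.9 12.7] 6.4
gauge 18 mean [0.5553 0.0217 0.0897] z [0.0872 0.0901 0.0912] rect [555.4  21.8] [3.  6.9] 75.5
rim 1540 mean [ 0.5695 -0.0613  0.0893] z [0.0871 0.0895 0.0907] rect [571.4 -51.8] [ 70.9 140. ] 6.0
floor 3679 mean [ 0.57   -0.0525  0.0798] z [0.0787 0.0798 0.0809] rect [570. -50.] [100.  40.] 90.0
knob 363 mean [ 0.69   -0.097   0.1421] z [0.1405 0.1422 0.1434] rect [690.  -96.9] [14.9 14.9] 61.4
top
tab 62 mean [ 0.6886 -0.1698  0.1514] z [0.1483 0.1516 0.1539] rect [ 689.6 -170. ] [28.3 11.4] 0.7
gauge 0
rim 141 mean [ 0.5727 -0.0804  0.0901] z [0.0875 0.09   0.0931] rect [575.1 -66.7] [ 70.3 109.8] 6.1
floor 392 mean [ 0.5692 -0.0705  0.0802] z [0.0777 0.0801 0.0828] rect [570.4 -67.7] [61.1 39.7] 89.0
knob 36 mean [ 0.6908 -0.0968  0.1422] z [0.1382 0.1425 0.1454] rect [690.8 -97.3] [13.8 13.4] 89.0
scene
tab 66 mean [ 0.6844 -0.1702  0.1513] z [0.1479 0.1516 0.1534] rect [ 685.5 -169.7] [28.1 11.8] 5.2
gauge 41 mean [0.5629 0.0253 0.0909] z [0.0873 0.091  0.0932] rect [572.3  25.7] [ 8.5 43.2] 89.6
rim 390 mean [ 0.5692 -0.0522  0.0899] z [0.087  0.0901 0.0922] rect [570.4 -51.2] [ 72.5 139.7] 5.9
floor 678 mean [ 0.5697 -0.0504  0.0809] z [0.079  0.0809 0.0828] rect [570.  -49.9] [39.8 99.7] 0.1
knob 44 mean [ 0.6871 -0.0969  0.1422] z [0.137  0.1428 0.1453] rect [687.5 -96.4] [14.2 12.8] 25.2
```

View pics/a_wrist.png

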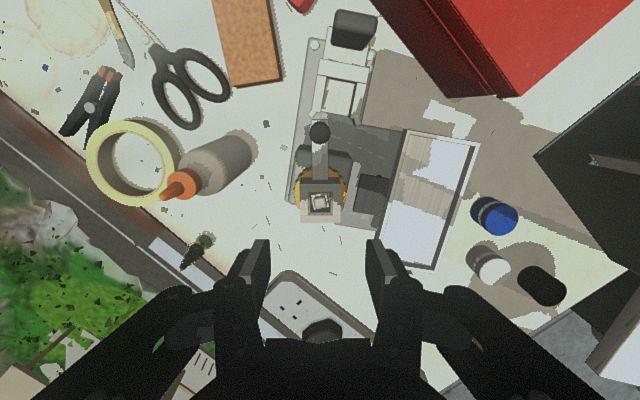

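play_rows(increments=[{"x": 0, "y": 0, "z": 0, "ax": 0, "ay": 0, "az": -0.145, "fingers": 0.6}, {"x": 0, "y": 0, "z": 0, "ax": 0, "ay": 0, "az": -0.29, "fingers": 0.6}, {"x": 0, "y": 0, "z": 0, "ax": 0, "ay": 0, "az": -0.435, "fingers": 0.6}, {"x": 0, "y": 0, "z": 0, "ax": 0, "ay": 0, "az": -0.58, "fingers": 0.6}, {"x": 0, "y": 0, "z": 0, "ax": 0, "ay": 0, "az": -0.725, "fingers": 0.6}, {"x": 0, "y": 0, "z": 0, "ax": 0, "ay": 0, "az": -0.87, "fingers": 0.6}, {"x": 0, "y": 0, "z": 0, "ax": 0, "ay": 0, "az": -1.015, "fingers": 0.6}, {"x": 0, "y": 0, "z": 0, "ax": 0, "ay": 0, "az": -1.16, "fingers": 0.6}])

```text
time_s: 26.65
position: [0.6728, -0.0403, 0.235]
tcp_rot: [0.998, -0.062, -0.002, -0.0]
contact_force: [-0.0, 0.1, 0.4]
grip_width: 0.0513
grasp_force: 0.0
```

play_rows(increments=[{"x": 0, "y": 0, "z": 0, "ax": 0, "ay": 0, "az": -0.145, "fingers": 0.6}, {"x": 0, "y": 0, "z": 0, "ax": 0, "ay": 0, "az": -0.29, "fingers": 0.6}, {"x": 0, "y": 0, "z": 0, "ax": 0, "ay": 0, "az": -0.435, "fingers": 0.6}, {"x": 0, "y": 0, "z": 0, "ax": 0, "ay": 0, "az": -0.58, "fingers": 0.6}, {"x": 0, "y": 0, "z": 0, "ax": 0, "ay": 0, "az": -0.725, "fingers": 0.6}, {"x": 0, "y": 0, "z": 0, "ax": 0, "ay": 0, "az": -0.87, "fingers": 0.6}, {"x": 0, "y": 0, "z": 0, "ax": 0, "ay": 0, "az": -1.015, "fingers": 0.6}, {"x": 0, "y": 0, "z": 0, "ax": 0, "ay": 0, "az": -1.16, "fingers": 0.6}])

```text
time_s: 27.45
position: [0.6728, -0.0404, 0.2349]
tcp_rot: [0.869, 0.495, -0.002, -0.001]
contact_force: [0.9, 0.2, 0.1]
grip_width: 0.0514
grasp_force: 0.0
```

play_rows(increments=[{"x": 0, "y": 0, "z": 0, "ax": 0, "ay": 0, "az": -0.145, "fingers": 0.6}, {"x": 0, "y": 0, "z": 0.02, "ax": 0, "ay": 0, "az": -0.29, "fingers": 0.6}, {"x": 0, "y": 0, "z": 0.04, "ax": 0, "ay": 0, "az": -0.435, "fingers": 0.6}, {"x": 0, "y": 0, "z": 0.05, "ax": 0, "ay": 0, "az": -0.58, "fingers": 0.6}, {"x": 0, "y": 0, "z": 0.05, "ax": 0, "ay": 0, "az": -0.725, "fingers": 0.6}, {"x": 0, "y": 0, "z": 0.05, "ax": 0, "ay": 0, "az": -0.82, "fingers": 0.6}, {"x": 0, "y": 0, "z": 0.05, "ax": 0, "ay": 0, "az": -0.82, "fingers": 0.6}])

```text
time_s: 28.15
position: [0.6726, -0.0404, 0.1851]
tcp_rot: [0.602, 0.798, -0.001, -0.002]
contact_force: [-0.5, 0.1, -1.2]
grip_width: 0.0512
grasp_force: 0.0
```

play_rows(increments=[{"x": 0, "y": 0, "z": 0.03, "ax": 0, "ay": 0, "az": 0, "fingers": 0.6}, {"x": 0, "y": 0, "z": 0.05, "ax": 0, "ay": 0, "az": 0, "fingers": 0.6}, {"x": 0, "y": 0, "z": 0.05, "ax": 0, "ay": 0, "az": 0, "fingers": 0.6}, {"x": 0, "y": 0, "z": 0.05, "ax": 0, "ay": 0, "az": 0, "fingers": 0.3}, {"x": 0, "y": 0, "z": 0.05, "ax": 0, "ay": 0, "az": 0, "fingers": 0.3}, {"x": 0, "y": 0, "z": 0.05, "ax": 0, "ay": 0, "az": 0, "fingers": 0.3}, {"x": 0, "y": 0, "z": 0.05, "ax": 0, "ay": 0, "az": 0.1, "fingers": 0.3}, {"x": 0, "y": 0, "z": 0.05, "ax": 0, "ay": 0, "az": 0.2, "fingers": 0.3}])

```text
time_s: 28.95
position: [0.6739, -0.0406, 0.1388]
tcp_rot: [0.68, 0.733, 0.0, 0.0]
contact_force: [-1.2, -0.8, -1.3]
grip_width: 0.0331
grasp_force: 43.4
```

play_rows(increments=[{"x": 0, "y": 0, "z": 0, "ax": 0, "ay": 0, "az": 0, "fingers": 0.3}, {"x": 0, "y": 0, "z": 0, "ax": 0, "ay": 0, "az": 0, "fingers": 0.6}, {"x": 0, "y": 0, "z": 0, "ax": 0, "ay": 0, "az": 0, "fingers": 0.6}, {"x": 0, "y": 0, "z": -0.045, "ax": 0, "ay": 0, "az": 0, "fingers": 0.6}, {"x": 0, "y": 0, "z": -0.08, "ax": 0, "ay": 0, "az": 0, "fingers": 0.6}, {"x": 0, "y": 0, "z": -0.1, "ax": 0, "ay": 0, "az": 0, "fingers": 0.6}, {"x": 0, "y": 0, "z": -0.1, "ax": 0, "ay": 0, "az": 0, "fingers": 0.6}])

```text
time_s: 29.65
position: [0.6762, -0.0408, 0.2436]
tcp_rot: [0.678, 0.735, 0.003, 0.004]
contact_force: [0.9, 0.3, 0.3]
grip_width: 0.0513
grasp_force: 0.0
```

```bash
python3 - <<'E'
from h import *
goal([.689,-.215,.25],np.radians(96))
for n in('wrist','top','scene'):
    c=snap(n);P,_,_=pts(c);print(n)
    boxes(P,dict(gauge=(.5,.63,.02,.06,.087,.1),rim=(.5,.63,-.12,.017,.0865,.098),floor=(.55,.59,-.1,0,.074,.086),knob=(.66,.71,-.125,-.08,.136,.15)))
P2=P[(P[:,2]>.127)&(P[:,2]<.135)&(P[:,0]>.6)];i=P2[:,1].argmax();j=P2[:,0].argmax();print('lid corner',P2[i],P2[j])
E
```

```text
t 29.65 p [ 0.6762 -0.0408  0.2436] quat [0.6783 0.7347 0.0028 0.0039] q [-0.139  0.185  1.603  0.     1.343 -0.219] F [0.9 0.3 0.3] w 0.0513 gf 0.0
{'shift': [-0.1747, -0.0011, -0.0061], 'yaw': np.float64(1.6506), 'rotvec': [0.0094, 0.0021, -0.0249]}
wrist
gauge 267 mean [0.5659 0.0255 0.0902] z [0.0884 0.0902 0.0916] rect [575.3  25.3] [10.  47.1] 88.1
rim 1711 mean [ 0.5681 -0.0455  0.0895] z [0.0873 0.0896 0.0909] rect [571.4 -51.6] [ 70.6 139.8] 6.1
floor 3863 mean [ 0.57   -0.0475  0.0799] z [0.0788 0.0799 0.081 ] rect [570. -50.] [99.9 40. ] 90.0
knob 274 mean [ 0.6813 -0.0967  0.1414] z [0.1376 0.1419 0.1429] rect [681.4 -97.7] [14.9 15.6] 41.2
top
gauge 0
rim 144 mean [ 0.5723 -0.08    0.0902] z [0.0876 0.0901 0.0926] rect [575.1 -66.9] [ 70.1 109.5] 6.2
floor 392 mean [ 0.5692 -0.0702  0.0805] z [0.0777 0.0804 0.0836] rect [570.3 -67.5] [61.2 39.4] 89.0
knob 36 mean [ 0.6829 -0.0984  0.1423] z [0.1393 0.1424 0.1455] rect [683.1 -98.4] [11.7 15.4] 89.0
scene
gauge 42 mean [0.5634 0.0252 0.0908] z [0.0873 0.0909 0.0934] rect [573.6  26.1] [10.5 42.9] 89.3
rim 403 mean [ 0.5692 -0.0503  0.09  ] z [0.0869 0.0901 0.0928] rect [570.6 -51.3] [ 73.9 140.5] 5.8
floor 685 mean [ 0.57   -0.0503  0.0812] z [0.0792 0.0811 0.083 ] rect [570.1 -50. ] [39.8 99.8] 0.1
knob 45 mean [ 0.6784 -0.0986  0.1417] z [0.1367 0.1427 0.1445] rect [679.2 -98. ] [15.7 12.8] 25.4
lid corner [0.60085386 0.46282148 0.12927717] [1.32399814 0.0368769  0.12797835]
```

play_rows(increments=[{"x": -0.045, "y": 0.001, "z": 0, "ax": 0, "ay": 0, "az": 0, "fingers": 0}, {"x": -0.09, "y": 0.002, "z": 0, "ax": 0, "ay": 0, "az": -0.01, "fingers": 0}, {"x": -0.135, "y": 0.003, "z": 0, "ax": 0, "ay": 0, "az": -0.02, "fingers": 0}, {"x": -0.17, "y": 0.004, "z": 0, "ax": 0, "ay": 0, "az": -0.025, "fingers": 0}, {"x": -0.17, "y": 0.004, "z": 0, "ax": 0, "ay": 0, "az": -0.025, "fingers": 0}, {"x": -0.17, "y": 0.004, "z": 0.04, "ax": 0, "ay": 0, "az": -0.025, "fingers": 0}, {"x": -0.17, "y": 0.004, "z": 0.0755, "ax": 0, "ay": 0, "az": -0.025, "fingers": 0}, {"x": -0.17, "y": 0.004, "z": 0.0755, "ax": 0, "ay": 0, "az": -0.025, "fingers": 0}])

```text
time_s: 30.6
position: [0.6865, -0.2072, 0.1525]
tcp_rot: [0.669, 0.743, -0.003, -0.008]
contact_force: [-0.9, 0.3, -1.3]
grip_width: -0.0001
grasp_force: 0.0
```

play_rows(increments=[{"x": 0.01, "y": 0, "z": 0, "ax": 0, "ay": 0, "az": 0, "fingers": 0}, {"x": 0.018, "y": 0, "z": 0, "ax": 0, "ay": 0, "az": 0, "fingers": 0}, {"x": 0.024, "y": 0, "z": 0, "ax": 0, "ay": 0, "az": 0, "fingers": 0}, {"x": 0.03, "y": 0, "z": 0, "ax": 0, "ay": 0, "az": 0, "fingers": 0}, {"x": 0.03, "y": 0, "z": 0, "ax": 0, "ay": 0, "az": 0, "fingers": 0}])

```text
time_s: 31.1
position: [0.6888, -0.1789, 0.1642]
tcp_rot: [0.669, 0.743, 0.001, 0.001]
contact_force: [-0.1, 0.8, 0.3]
grip_width: 0.0001
grasp_force: 0.0
```

```bash
python3 - <<'E'
from h import *
s=st();c=snap('scene','p_scene.png');P,_,_=pts(c)
boxes(P,dict(tab=(.64,.72,-.19,-.11,.143,.156),knob=(.66,.71,-.125,-.08,.136,.15)))
c=snap('wrist');P,_,_=pts(c)
boxes(P,dict(tab=(.64,.72,-.19,-.11,.143,.156),knob=(.66,.71,-.125,-.08,.136,.15)))
E
```

```text
t 31.1 p [ 0.6888 -0.1789  0.1642] quat [6.690e-01 7.433e-01 6.000e-04 1.100e-03] q [-0.33   0.32   1.579  0.     1.24  -0.435] F [-0.1  0.8  0.3] w 0.0001 gf 0.0
tab 94 mean [ 0.6795 -0.1704  0.1504] z [0.145  0.151  0.1548] rect [ 682.3 -171.8] [35.3 24.1] 87.7
knob 41 mean [ 0.6787 -0.0983  0.1418] z [0.1376 0.1424 0.1445] rect [679.2 -98. ] [13.6 12.7] 25.7
tab 1908 mean [ 0.6866 -0.1632  0.1504] z [0.1453 0.1509 0.1543] rect [ 686.9 -164.8] [27.6 18.6] 6.8
knob 965 mean [ 0.6815 -0.0984  0.1422] z [0.1409 0.1422 0.1433] rect [681.5 -98.5] [15.4 15.2] 80.1
```

play_rows(increments=[{"x": 0.006, "y": 0, "z": 0, "ax": 0, "ay": 0, "az": 0, "fingers": 0}, {"x": 0.012, "y": 0, "z": 0, "ax": 0, "ay": 0, "az": 0, "fingers": 0}, {"x": 0.015, "y": 0, "z": 0, "ax": 0, "ay": 0, "az": 0, "fingers": 0}, {"x": 0.018, "y": 0, "z": 0, "ax": 0, "ay": 0, "az": 0, "fingers": 0}])

```text
time_s: 31.6
position: [0.6862, -0.1617, 0.1624]
tcp_rot: [0.669, 0.743, -0.0, 0.0]
contact_force: [-0.5, -2.0, 1.3]
grip_width: 0.0
grasp_force: 0.8
```

play_rows(increments=[{"x": 0.002, "y": 0, "z": 0, "ax": 0, "ay": 0, "az": 0, "fingers": 0}, {"x": 0.002, "y": 0, "z": 0, "ax": 0, "ay": 0, "az": 0, "fingers": 0}])

```text
time_s: 31.8
position: [0.6861, -0.1608, 0.1624]
tcp_rot: [0.669, 0.743, -0.001, 0.001]
contact_force: [0.8, -4.2, -0.0]
grip_width: -0.0001
grasp_force: 2.3
```

```bash
python3 - <<'E'
from h import *
s=st();
c=snap('wrist','p_w.png');P,_,_=pts(c)
boxes(P,dict(tab=(.64,.72,-.19,-.11,.143,.154),knob=(.66,.71,-.125,-.08,.136,.15)))
E
```

```text
t 31.8 p [ 0.6861 -0.1608  0.1624] quat [ 6.694e-01  7.429e-01 -6.000e-04  1.000e-03] q [-0.306  0.308  1.597 -0.002  1.235 -0.409] F [ 0.8 -4.2 -0. ] w -0.0001 gf 2.3
tab 1845 mean [ 0.6846 -0.1449  0.1501] z [0.1449 0.1508 0.1527] rect [ 684.8 -146.5] [28.  17.6] 6.0
knob 875 mean [ 0.6814 -0.0981  0.1421] z [0.1405 0.1422 0.1433] rect [681.5 -98.4] [15.4 15.3] 83.4
```

View pics/p_w.png

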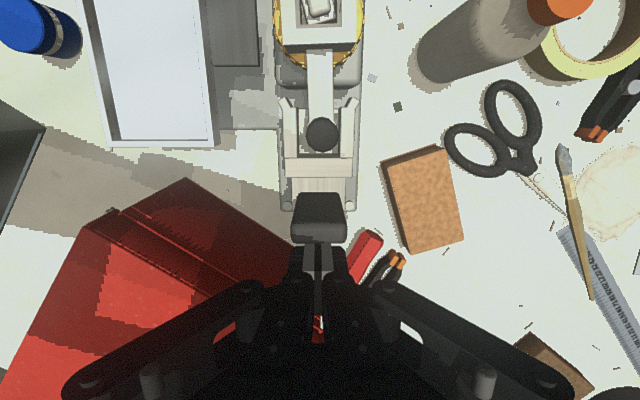

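play_rows(increments=[{"x": 0.002, "y": 0, "z": 0, "ax": 0, "ay": 0, "az": 0, "fingers": 0}, {"x": 0.004, "y": 0, "z": 0, "ax": 0, "ay": 0, "az": 0, "fingers": 0}, {"x": 0.004, "y": 0, "z": 0, "ax": 0, "ay": 0, "az": 0, "fingers": 0}])

```text
time_s: 32.15
position: [0.686, -0.1605, 0.1626]
tcp_rot: [0.67, 0.743, -0.003, 0.004]
contact_force: [2.6, -15.3, -2.3]
grip_width: 0.0002
grasp_force: 7.8
```

```bash
python3 - <<'E'
from h import *
s=st();
c=snap('wrist');P,_,_=pts(c)
boxes(P,dict(tab=(.64,.72,-.19,-.11,.143,.154)))
E
```

```text
t 32.15 p [ 0.686  -0.1605  0.1626] quat [ 0.6696  0.7427 -0.0025  0.0039] q [-0.303  0.306  1.6   -0.008  1.231 -0.404] F [  2.6 -15.3  -2.3] w 0.0002 gf 7.8
tab 1817 mean [ 0.6846 -0.1447  0.1501] z [0.145  0.1508 0.1527] rect [ 684.8 -146.3] [28.  17.3] 5.9
```

play_rows(increments=[{"x": -0.01, "y": 0, "z": 0, "ax": 0, "ay": 0, "az": 0, "fingers": 0}, {"x": -0.015, "y": 0, "z": 0, "ax": 0, "ay": 0, "az": 0, "fingers": 0}, {"x": -0.015, "y": 0, "z": -0.04, "ax": 0, "ay": 0, "az": 0, "fingers": 0}, {"x": -0.015, "y": 0, "z": -0.08, "ax": 0, "ay": 0, "az": 0, "fingers": 0.75}, {"x": -0.015, "y": 0, "z": -0.08, "ax": 0, "ay": 0, "az": 0, "fingers": 0.75}, {"x": -0.015, "y": 0, "z": -0.08, "ax": 0, "ay": 0, "az": 0, "fingers": 0.75}])

```text
time_s: 32.8
position: [0.6878, -0.1705, 0.2442]
tcp_rot: [0.669, 0.743, 0.001, 0.001]
contact_force: [-0.0, 0.3, -0.5]
grip_width: 0.0436
grasp_force: 0.0
```

```bash
python3 - <<'E'
from h import *
goal([.6738,-.0405,.20],np.radians(136))
E
```

```text
t 32.8 p [ 0.6878 -0.1705  0.2442] quat [0.6692 0.743  0.001  0.0011] q [-3.190e-01  2.550e-01  1.520e+00  1.000e-03  1.363e+00 -4.240e-01] F [-0.   0.3 -0.5] w 0.0436 gf 0.0
{'shift': [0.1307, -0.0006, 0.0442], 'yaw': np.float64(1.6752), 'rotvec': [0.0027, 0.0013, -0.6984]}
```

play_rows(increments=[{"x": 0.03, "y": 0, "z": 0, "ax": 0, "ay": 0, "az": -0.14, "fingers": 0.75}, {"x": 0.065, "y": 0, "z": 0, "ax": 0, "ay": 0, "az": -0.28, "fingers": 0.75}, {"x": 0.1, "y": 0, "z": 0, "ax": 0, "ay": 0, "az": -0.42, "fingers": 0.75}, {"x": 0.131, "y": -0.001, "z": 0, "ax": 0, "ay": 0, "az": -0.56, "fingers": 0.75}, {"x": 0.131, "y": -0.001, "z": 0.02, "ax": 0, "ay": 0, "az": -0.7, "fingers": 0.75}, {"x": 0.131, "y": -0.001, "z": 0.043, "ax": 0, "ay": 0, "az": -0.7, "fingers": 0.75}, {"x": 0.131, "y": -0.001, "z": 0.043, "ax": 0, "ay": 0, "az": -0.7, "fingers": 0.75}])

```text
time_s: 33.5
position: [0.6692, -0.0394, 0.1926]
tcp_rot: [0.374, 0.928, -0.001, -0.006]
contact_force: [-0.5, -0.3, -0.5]
grip_width: 0.0644
grasp_force: 0.0
```

```bash
python3 - <<'E'
from h import *
goal([.6738,-.0405,.114],np.radians(136))
c=snap('wrist','n_w.png')
E
```

```text
t 33.5 p [ 0.6692 -0.0394  0.1926] quat [ 0.3737  0.9275 -0.0011 -0.0056] q [-1.390e-01  2.180e-01  1.653e+00  1.000e-03  1.282e+00 -9.440e-01] F [-0.5 -0.3 -0.5] w 0.0644 gf 0.0
{'shift': [-0.0049, 0.0029, 0.0786], 'yaw': np.float64(2.3755), 'rotvec': [-0.0062, -0.0095, 0.0019]}
```

View pics/n_w.png

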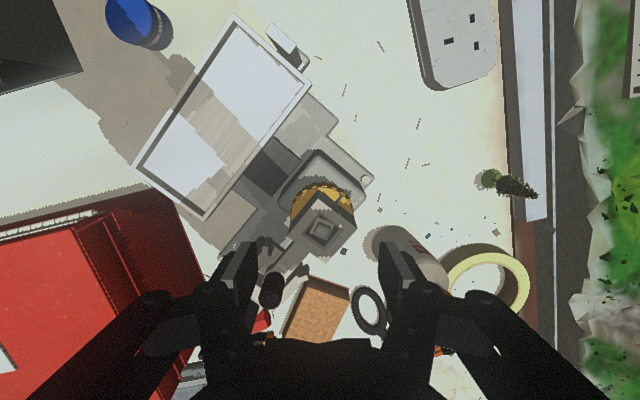

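play_rows(increments=[{"x": 0, "y": 0, "z": 0.02, "ax": 0, "ay": 0, "az": 0, "fingers": 0.75}, {"x": 0, "y": 0, "z": 0.03, "ax": 0, "ay": 0, "az": 0, "fingers": 0.75}, {"x": 0, "y": 0, "z": 0.03, "ax": 0, "ay": 0, "az": 0, "fingers": 0.75}, {"x": 0, "y": 0, "z": 0.03, "ax": 0, "ay": 0, "az": 0, "fingers": 0.75}])

```text
time_s: 33.95
position: [0.6727, -0.0408, 0.1696]
tcp_rot: [0.374, 0.927, 0.0, -0.0]
contact_force: [-0.1, -0.2, 0.5]
grip_width: 0.0641
grasp_force: 0.0
```

```bash
python3 - <<'E'
from h import *
goal([.6738,-.0405,.114],np.radians(136))
E
```

```text
t 33.95 p [ 0.6727 -0.0408  0.1696] quat [ 3.742e-01  9.273e-01  0.000e+00 -1.000e-04] q [-0.14   0.239  1.668  0.     1.234 -0.944] F [-0.1 -0.2  0.5] w 0.0641 gf 0.0
{'shift': [-0.0006, 0.001, 0.0556], 'yaw': np.float64(2.3745), 'rotvec': [0.0, -0.0001, 0.0008]}
```

Next: lower onto the nut, grip it, and turn the first stroke.

play_rows(increments=[{"x": 0, "y": 0.001, "z": 0.02, "ax": 0, "ay": 0, "az": 0, "fingers": 0.75}, {"x": 0, "y": 0.001, "z": 0.04, "ax": 0, "ay": 0, "az": 0, "fingers": 0.75}, {"x": 0, "y": 0.001, "z": 0.05, "ax": 0, "ay": 0, "az": 0, "fingers": 0.75}, {"x": 0, "y": 0.001, "z": 0.055, "ax": 0, "ay": 0, "az": 0, "fingers": 0.75}, {"x": 0, "y": 0.001, "z": 0.055, "ax": 0, "ay": 0, "az": 0, "fingers": 0.75}])

```text
time_s: 34.45
position: [0.6732, -0.04, 0.1143]
tcp_rot: [0.374, 0.927, -0.0, -0.0]
contact_force: [-1.0, -0.1, -0.5]
grip_width: 0.0643
grasp_force: 0.0
```

play_rows(increments=[{"x": 0, "y": 0, "z": 0, "ax": 0, "ay": 0, "az": 0, "fingers": 0.45}, {"x": 0, "y": 0, "z": 0, "ax": 0, "ay": 0, "az": 0, "fingers": 0.45}, {"x": 0, "y": 0, "z": 0, "ax": 0, "ay": 0, "az": 0, "fingers": 0.45}, {"x": 0, "y": 0, "z": 0, "ax": 0, "ay": 0, "az": 0, "fingers": 0.45}], force=60)

```text
time_s: 34.85
position: [0.6738, -0.0403, 0.1161]
tcp_rot: [0.374, 0.927, -0.0, 0.001]
contact_force: [-3.7, -2.2, 6.2]
grip_width: 0.0464
grasp_force: 61.3
```

```bash
python3 - <<'E'
from h import *
s=st();print(s['torque'])
E
```

```text
t 34.85 p [ 0.6738 -0.0403  0.1161] quat [ 3.741e-01  9.274e-01 -1.000e-04  8.000e-04] q [-1.390e-01  2.930e-01  1.700e+00 -1.000e-03  1.147e+00 -9.430e-01] F [-3.7 -2.2  6.2] w 0.0464 gf 61.3
[-0.23661898  0.5311567  -0.02000469]
```

play_rows(increments=[{"x": 0, "y": 0, "z": 0, "ax": 0, "ay": 0, "az": 0.1, "fingers": 0.45}, {"x": 0, "y": 0, "z": 0, "ax": 0, "ay": 0, "az": 0.2, "fingers": 0.45}, {"x": 0, "y": 0, "z": 0, "ax": 0, "ay": 0, "az": 0.3, "fingers": 0.45}, {"x": 0, "y": 0, "z": 0, "ax": 0, "ay": 0, "az": 0.4, "fingers": 0.45}])

```text
time_s: 35.25
position: [0.6739, -0.0403, 0.1161]
tcp_rot: [0.552, 0.834, 0.0, 0.001]
contact_force: [-1.9, -1.0, 6.1]
grip_width: 0.0465
grasp_force: 60.4
```

```bash
cat >> h.py <<'E'
def T():
    s=st();print('torque',s['torque'].round(3),'effort6',s['joint_efforts'].round(2)[5])
E
python3 -c "
from h import *
T()"
```

```text
t 35.25 p [ 0.6739 -0.0403  0.1161] quat [5.524e-01 8.336e-01 1.000e-04 9.000e-04] q [-1.390e-01  2.930e-01  1.700e+00 -1.000e-03  1.147e+00 -5.390e-01] F [-1.9 -1.   6.1] w 0.0465 gf 60.4
torque [-0.194  0.582  0.156] effort6 -0.72
```

play_rows(increments=[{"x": 0, "y": 0, "z": 0, "ax": 0, "ay": 0, "az": 0.12, "fingers": 0.45}, {"x": 0, "y": 0, "z": 0, "ax": 0, "ay": 0, "az": 0.24, "fingers": 0.45}, {"x": 0, "y": 0, "z": 0, "ax": 0, "ay": 0, "az": 0.36, "fingers": 0.45}, {"x": 0, "y": 0, "z": 0, "ax": 0, "ay": 0, "az": 0.48, "fingers": 0.45}])

```text
time_s: 35.65
position: [0.6739, -0.0403, 0.1159]
tcp_rot: [0.735, 0.678, 0.0, 0.001]
contact_force: [-2.2, -0.1, 4.5]
grip_width: 0.0461
grasp_force: 60.7
```

```bash
python3 -c "
from h import *
T()"
```

```text
t 35.65 p [ 0.6739 -0.0403  0.1159] quat [7.350e-01 6.781e-01 4.000e-04 9.000e-04] q [-1.390e-01  2.930e-01  1.700e+00 -1.000e-03  1.146e+00 -5.800e-02] F [-2.2 -0.1  4.5] w 0.0461 gf 60.7
torque [-0.21   0.368  0.179] effort6 -0.83
```

play_rows(increments=[{"x": 0, "y": 0, "z": 0, "ax": 0, "ay": 0, "az": 0.12, "fingers": 0.45}, {"x": 0, "y": 0, "z": 0, "ax": 0, "ay": 0, "az": 0.24, "fingers": 0.45}, {"x": 0, "y": 0, "z": 0, "ax": 0, "ay": 0, "az": 0.36, "fingers": 0.45}, {"x": 0, "y": 0, "z": 0, "ax": 0, "ay": 0, "az": 0.48, "fingers": 0.45}])

```text
time_s: 36.05
position: [0.674, -0.0403, 0.1154]
tcp_rot: [0.875, 0.484, 0.001, 0.001]
contact_force: [-0.3, -1.1, 2.1]
grip_width: 0.0464
grasp_force: 62.5
```

```bash
python3 -c "
from h import *
T()
c=snap('scene');P,_,_=pts(c)
boxes(P,dict(rim=(.5,.63,-.12,.017,.0865,.098),knob=(.66,.71,-.125,-.08,.136,.15)))"
```

```text
t 36.05 p [ 0.674  -0.0403  0.1154] quat [8.751e-01 4.840e-01 7.000e-04 9.000e-04] q [-1.390e-01  2.930e-01  1.700e+00 -1.000e-03  1.145e+00  4.220e-01] F [-0.3 -1.1  2.1] w 0.0464 gf 62.5
torque [-0.238  0.159  0.259] effort6 -0.76
rim 454 mean [ 0.5701 -0.0501  0.0907] z [0.0868 0.0911 0.0936] rect [570.4 -51.7] [ 72.3 140.6] 6.1
knob 46 mean [ 0.6742 -0.0992  0.1418] z [0.1373 0.1424 0.1453] rect [675.  -97.6] [15.1 13.2] 75.3
```

play_rows(increments=[{"x": 0, "y": 0, "z": 0, "ax": 0, "ay": 0, "az": 0, "fingers": 0.68}, {"x": 0, "y": 0, "z": 0, "ax": 0, "ay": 0, "az": 0, "fingers": 0.68}, {"x": 0, "y": 0, "z": 0, "ax": 0, "ay": 0, "az": 0, "fingers": 0.68}, {"x": 0, "y": 0, "z": 0, "ax": 0, "ay": 0, "az": -0.14, "fingers": 0.68}, {"x": 0, "y": 0, "z": 0, "ax": 0, "ay": 0, "az": -0.28, "fingers": 0.68}, {"x": 0, "y": 0, "z": 0, "ax": 0, "ay": 0, "az": -0.42, "fingers": 0.68}, {"x": 0, "y": 0, "z": 0, "ax": 0, "ay": 0, "az": -0.56, "fingers": 0.68}])

```text
time_s: 36.8
position: [0.6732, -0.0398, 0.1141]
tcp_rot: [0.703, 0.711, 0.0, -0.0]
contact_force: [0.4, -0.1, -0.4]
grip_width: 0.0582
grasp_force: 0.0
```

```bash
python3 - <<'E'
from h import *
T();c=snap('wrist');P,_,_=pts(c)
boxes(P,dict(gauge=(.5,.63,.02,.06,.087,.1),rim=(.5,.63,-.12,.017,.0865,.098),floor=(.55,.59,-.1,0,.074,.086),knob=(.66,.71,-.125,-.08,.136,.15)))
E
```

```text
t 36.8 p [ 0.6732 -0.0398  0.1141] quat [ 7.033e-01  7.109e-01  0.000e+00 -1.000e-04] q [-0.139  0.294  1.702  0.     1.146 -0.15 ] F [ 0.4 -0.1 -0.4] w 0.0582 gf 0.0
torque [-0.002 -0.002  0.035] effort6 1.15
gauge 926 mean [0.5666 0.0255 0.0902] z [0.0884 0.0903 0.0914] rect [575.6  25.3] [10.1 47.1] 88.7
rim 5306 mean [ 0.5631 -0.0287  0.09  ] z [0.0871 0.0905 0.0918] rect [571.4 -51.7] [ 71.6 140.1] 6.3
floor 8596 mean [ 0.5691 -0.036   0.0811] z [0.0801 0.0811 0.082 ] rect [570.  -45.8] [40.  91.5] 0.0
knob 0
```

play_rows(increments=[{"x": 0, "y": 0, "z": 0, "ax": 0, "ay": 0, "az": -0.14, "fingers": 0.68}, {"x": 0, "y": 0, "z": 0, "ax": 0, "ay": 0, "az": -0.28, "fingers": 0.68}, {"x": 0, "y": 0, "z": 0, "ax": 0, "ay": 0, "az": -0.42, "fingers": 0.68}, {"x": 0, "y": 0, "z": 0, "ax": 0, "ay": 0, "az": -0.56, "fingers": 0.68}, {"x": 0, "y": 0, "z": 0, "ax": 0, "ay": 0, "az": -0.7, "fingers": 0.68}, {"x": 0, "y": 0, "z": 0, "ax": 0, "ay": 0, "az": -0.8, "fingers": 0.68}, {"x": 0, "y": 0, "z": 0, "ax": 0, "ay": 0, "az": -0.8, "fingers": 0.68}])

```text
time_s: 37.55
position: [0.6732, -0.0398, 0.1142]
tcp_rot: [0.375, 0.927, 0.0, -0.0]
contact_force: [-0.3, -0.6, 0.4]
grip_width: 0.0579
grasp_force: 0.0
```

play_rows(increments=[{"x": 0, "y": 0, "z": 0, "ax": 0, "ay": 0, "az": 0, "fingers": 0.45}, {"x": 0, "y": 0, "z": 0, "ax": 0, "ay": 0, "az": 0, "fingers": 0.45}, {"x": 0, "y": 0, "z": 0, "ax": 0, "ay": 0, "az": 0, "fingers": 0.45}, {"x": 0, "y": 0, "z": 0, "ax": 0, "ay": 0, "az": 0.11, "fingers": 0.45}, {"x": 0, "y": 0, "z": 0, "ax": 0, "ay": 0, "az": 0.22, "fingers": 0.45}, {"x": 0, "y": 0, "z": 0, "ax": 0, "ay": 0, "az": 0.33, "fingers": 0.45}, {"x": 0, "y": 0, "z": 0, "ax": 0, "ay": 0, "az": 0.44, "fingers": 0.45}])

```text
time_s: 38.25
position: [0.6735, -0.0397, 0.1144]
tcp_rot: [0.569, 0.822, 0.0, 0.0]
contact_force: [0.8, 1.6, -0.4]
grip_width: 0.0465
grasp_force: 61.3
```

```bash
python3 -c "
from h import *
T()"
```

```text
t 38.25 p [ 0.6735 -0.0397  0.1144] quat [5.694e-01 8.221e-01 3.000e-04 3.000e-04] q [-0.139  0.294  1.701  0.     1.145 -0.498] F [ 0.8  1.6 -0.4] w 0.0465 gf 61.3
torque [ 0.145 -0.04   0.164] effort6 -0.74
```

play_rows(increments=[{"x": 0, "y": 0, "z": 0, "ax": 0, "ay": 0, "az": 0.11, "fingers": 0.45}, {"x": 0, "y": 0, "z": 0, "ax": 0, "ay": 0, "az": 0.22, "fingers": 0.45}, {"x": 0, "y": 0, "z": 0, "ax": 0, "ay": 0, "az": 0.33, "fingers": 0.45}, {"x": 0, "y": 0, "z": 0, "ax": 0, "ay": 0, "az": 0.44, "fingers": 0.45}])

```text
time_s: 38.65
position: [0.6738, -0.0397, 0.1139]
tcp_rot: [0.735, 0.678, 0.001, 0.001]
contact_force: [3.1, 1.5, -2.5]
grip_width: 0.0465
grasp_force: 61.7
```

```bash
python3 -c "
from h import *
T()"
```

```text
t 38.65 p [ 0.6738 -0.0397  0.1139] quat [7.351e-01 6.779e-01 8.000e-04 5.000e-04] q [-1.390e-01  2.950e-01  1.701e+00  1.000e-03  1.144e+00 -5.800e-02] F [ 3.1  1.5 -2.5] w 0.0465 gf 61.7
torque [ 0.195 -0.43   0.145] effort6 -0.74
```

play_rows(increments=[{"x": 0, "y": 0, "z": 0, "ax": 0, "ay": 0, "az": 0.11, "fingers": 0.45}, {"x": 0, "y": 0, "z": 0, "ax": 0, "ay": 0, "az": 0.22, "fingers": 0.45}, {"x": 0, "y": 0, "z": 0, "ax": 0, "ay": 0, "az": 0.33, "fingers": 0.45}, {"x": 0, "y": 0, "z": 0, "ax": 0, "ay": 0, "az": 0.44, "fingers": 0.45}])

```text
time_s: 39.05
position: [0.6742, -0.0398, 0.1137]
tcp_rot: [0.865, 0.502, 0.001, 0.001]
contact_force: [5.7, -0.0, -3.3]
grip_width: 0.0462
grasp_force: 62.4
```

```bash
python3 -c "
from h import *
T()"
```

```text
t 39.05 p [ 0.6742 -0.0398  0.1137] quat [8.650e-01 5.018e-01 1.300e-03 8.000e-04] q [-0.138  0.295  1.701  0.     1.142  0.381] F [ 5.7 -0.  -3.3] w 0.0462 gf 62.4
torque [ 0.173 -0.878  0.78 ] effort6 -0.12
```

play_rows(increments=[{"x": 0, "y": 0, "z": 0, "ax": 0, "ay": 0, "az": 0.04, "fingers": 0.45}, {"x": 0, "y": 0, "z": 0, "ax": 0, "ay": 0, "az": 0.07, "fingers": 0.45}, {"x": 0, "y": 0, "z": 0, "ax": 0, "ay": 0, "az": 0.07, "fingers": 0.45}])

```text
time_s: 39.35
position: [0.6743, -0.0398, 0.1137]
tcp_rot: [0.881, 0.473, 0.001, 0.001]
contact_force: [5.4, 0.6, -3.9]
grip_width: 0.0461
grasp_force: 64.4
```

```bash
python3 -c "
from h import *
T();c=snap('scene');P,_,_=pts(c)
boxes(P,dict(rim=(.5,.63,-.12,.017,.0865,.098),floor=(.55,.59,-.1,0,.074,.086),knob=(.66,.71,-.125,-.08,.136,.15)))"
```

```text
t 39.35 p [ 0.6743 -0.0398  0.1137] quat [0.8808 0.4735 0.0013 0.001 ] q [-0.138  0.295  1.701 -0.     1.142  0.446] F [ 5.4  0.6 -3.9] w 0.0461 gf 64.4
torque [ 0.123 -0.743  0.84 ] effort6 0.94
rim 480 mean [ 0.5691 -0.0513  0.0909] z [0.0869 0.0913 0.0939] rect [571.4 -51.2] [ 74.6 140.1] 5.7
floor 685 mean [ 0.5699 -0.0505  0.0826] z [0.0808 0.0826 0.0846] rect [570.1 -50.1] [39.8 99.7] 0.2
knob 47 mean [ 0.6737 -0.0991  0.1421] z [0.138  0.1429 0.1448] rect [675.  -99.3] [14.6 16. ] 68.0
```

play_rows(increments=[{"x": 0, "y": 0, "z": 0, "ax": 0, "ay": 0, "az": 0, "fingers": 0.72}, {"x": 0, "y": 0, "z": 0, "ax": 0, "ay": 0, "az": 0, "fingers": 0.72}, {"x": 0, "y": 0, "z": 0, "ax": 0, "ay": 0, "az": 0, "fingers": 0.72}, {"x": 0, "y": 0, "z": -0.04, "ax": 0, "ay": 0, "az": 0, "fingers": 0.72}, {"x": 0, "y": 0, "z": -0.085, "ax": 0, "ay": 0, "az": -0.1, "fingers": 0.72}, {"x": 0, "y": 0, "z": -0.115, "ax": 0, "ay": 0, "az": -0.24, "fingers": 0.72}, {"x": 0, "y": 0, "z": -0.115, "ax": 0, "ay": 0, "az": -0.38, "fingers": 0.72}, {"x": 0, "y": 0, "z": -0.115, "ax": 0, "ay": 0, "az": -0.5, "fingers": 0.72}])

```text
time_s: 40.2
position: [0.6741, -0.0402, 0.2321]
tcp_rot: [0.735, 0.678, 0.001, 0.002]
contact_force: [-1.0, -0.4, -0.4]
grip_width: 0.0617
grasp_force: 0.0
```

```bash
python3 - <<'E'
from h import *
st()
for n in('wrist','scene','top'):
    c=snap(n,'z_'+n+'.png');P,_,_=pts(c)
    # lift frame
    A=np.array([.6737,-.0404]);a=np.radians(96.1)
    x=(P[:,:2]-A)@[np.cos(a),np.sin(a)];y=(P[:,:2]-A)@[-np.sin(a),np.cos(a)];z=P[:,2]
    m=lambda x0,x1,y0,y1,z0,z1:(x>x0)&(x<x1)&(y>y0)&(y<y1)&(z>z0)&(z<z1)
    f=m(-.05,.05,.08,.125,.07,.09); g=m(.074,.083,.09,.116,.085,.1); r=m(-.055,.068,.136,.1375,.08,.1)|m(-.04,.06,.069,.071,.08,.1)
    t=m(-.13,-.02,.02,.09,-.01,.01)|m(-.05,.05,.16,.2,-.01,.01)
    k=m(-.07,-.045,-.02,.02,.137,.15); s=m(-.02,.02,-.02,.02,.125,.14)
    for nm,q in dict(floor=f,gauge=g,rim=r,table=t,knob=k,hub=s).items():
        if q.any(): print(n,nm,q.sum(),'z',np.median(z[q]).round(4),'lift xy',np.median(x[q]).round(4),np.median(y[q]).round(4))
E
```

```text
t 40.2 p [ 0.6741 -0.0402  0.2321] quat [0.7352 0.6778 0.0014 0.0016] q [-0.139  0.191  1.616  0.     1.33  -0.058] F [-1.  -0.4 -0.4] w 0.0617 gf 0.0
wrist floor 4340 z 0.0813 lift xy 0.0047 0.1027
wrist gauge 239 z 0.0903 lift xy 0.0777 0.1021
wrist rim 383 z 0.0912 lift xy 0.0115 0.0707
wrist table 2060 z -0.0006 lift xy -0.0882 0.0722
wrist knob 288 z 0.1418 lift xy -0.0565 0.0032
wrist hub 1559 z 0.1301 lift xy 0.0005 -0.0002
scene floor 765 z 0.0825 lift xy -0.0002 0.1033
scene gauge 41 z 0.0907 lift xy 0.0773 0.1041
scene rim 148 z 0.0908 lift xy 0.0053 0.1367
scene table 225 z 0.0011 lift xy -0.0738 0.0683
scene knob 48 z 0.143 lift xy -0.0589 0.0069
scene hub 215 z 0.1308 lift xy -0.001 0.0027
top floor 446 z 0.0817 lift xy -0.0204 0.1041
top rim 21 z 0.0862 lift xy -0.0218 0.0701
top table 1108 z 0.0001 lift xy -0.0431 0.1617
top knob 38 z 0.1432 lift xy -0.0588 0.0023
```

```bash
python3 - <<'E'
from h import *
c=snap('wrist');P,_,_=pts(c)
A=np.array([.6737,-.0404]);d=P[:,:2]-A;r=np.hypot(*d.T)
q=(r<.0235)&(P[:,2]>.095)&(P[:,2]<.108);print(q.sum(),np.percentile(P[q,2],[5,25,50,75,95]).round(4))
c=snap('scene');P,_,_=pts(c);d=P[:,:2]-A;r=np.hypot(*d.T)
q=(r<.0235)&(P[:,2]>.095)&(P[:,2]<.108);print(q.sum(),np.percentile(P[q,2],[5,25,50,75,95]).round(4))
goal([.6738,-.0405,.139],np.radians(96))
E
```

```text
506 [0.0991 0.0998 0.1003 0.1008 0.1054]
79 [0.0987 0.1007 0.1016 0.1025 0.104 ]
t 40.45 p [ 0.673  -0.04    0.2289] quat [ 7.376e-01  6.752e-01 -2.000e-04 -2.000e-04] q [-0.139  0.194  1.618 -0.     1.33  -0.051] F [-0.2  0.9 -0.3] w 0.0612 gf 0.0
{'shift': [-0.0005, 0.0009, 0.0899], 'yaw': np.float64(1.4825), 'rotvec': [-0.0006, -0.0001, -0.193]}
```

play_rows(increments=[{"x": 0.0045, "y": 0.001, "z": 0.03, "ax": 0, "ay": 0, "az": -0.08, "fingers": 0.62}, {"x": 0.0045, "y": 0.001, "z": 0.06, "ax": 0, "ay": 0, "az": -0.16, "fingers": 0.62}, {"x": 0.0045, "y": 0.001, "z": 0.08, "ax": 0, "ay": 0, "az": -0.16, "fingers": 0.62}, {"x": 0.0045, "y": 0.001, "z": 0.0895, "ax": 0, "ay": 0, "az": -0.16, "fingers": 0.62}, {"x": 0.0045, "y": 0.001, "z": 0.0895, "ax": 0, "ay": 0, "az": -0.16, "fingers": 0.62}])

```text
time_s: 40.95
position: [0.6736, -0.0354, 0.1377]
tcp_rot: [0.681, 0.732, -0.001, -0.002]
contact_force: [0.1, -0.6, -0.1]
grip_width: 0.053
grasp_force: 0.0
```

play_rows(increments=[{"x": 0, "y": 0, "z": 0, "ax": 0, "ay": 0, "az": 0, "fingers": 0.3}, {"x": 0, "y": 0, "z": 0, "ax": 0, "ay": 0, "az": 0, "fingers": 0.3}, {"x": 0, "y": 0, "z": 0, "ax": 0, "ay": 0, "az": 0, "fingers": 0.3}, {"x": 0, "y": 0, "z": 0, "ax": 0, "ay": 0, "az": 0, "fingers": 0.3}], force=40)

```text
time_s: 41.35
position: [0.6738, -0.0358, 0.1416]
tcp_rot: [0.681, 0.733, -0.001, -0.001]
contact_force: [-6.3, -1.0, 2.6]
grip_width: 0.0332
grasp_force: 41.6
```

```bash
python3 -c "
from h import *
T()"
```

```text
t 41.35 p [ 0.6738 -0.0358  0.1416] quat [ 6.807e-01  7.326e-01 -1.000e-03 -7.000e-04] q [-1.320e-01  2.680e-01  1.684e+00 -1.000e-03  1.192e+00 -2.050e-01] F [-6.3 -1.   2.6] w 0.0332 gf 41.6
torque [-0.105  1.239 -0.138] effort6 -0.12
```

play_rows(increments=[{"x": 0, "y": 0, "z": -0.01, "ax": 0, "ay": 0, "az": 0, "fingers": 0.3}, {"x": 0, "y": 0, "z": -0.03, "ax": 0, "ay": 0, "az": 0, "fingers": 0.3}, {"x": 0, "y": 0, "z": -0.06, "ax": 0, "ay": 0, "az": 0, "fingers": 0.3}, {"x": 0, "y": 0, "z": -0.1, "ax": 0, "ay": 0, "az": 0, "fingers": 0.3}, {"x": 0, "y": 0, "z": -0.11, "ax": 0, "ay": 0, "az": 0, "fingers": 0.3}, {"x": 0, "y": 0, "z": -0.11, "ax": 0, "ay": 0, "az": 0, "fingers": 0.3}, {"x": 0, "y": 0, "z": -0.11, "ax": 0, "ay": 0, "az": 0, "fingers": 0.3}])

```text
time_s: 42.05
position: [0.6743, -0.0355, 0.2492]
tcp_rot: [0.68, 0.733, -0.0, -0.0]
contact_force: [0.2, 0.6, -2.0]
grip_width: 0.0326
grasp_force: 46.6
```

```bash
python3 -c "
from h import *
T();goal([.6113,-.2526,.25],np.radians(-18.5))"
```

```text
t 42.05 p [ 0.6743 -0.0355  0.2492] quat [ 6.805e-01  7.328e-01 -2.000e-04 -3.000e-04] q [-0.132  0.183  1.597  0.     1.363 -0.206] F [ 0.2  0.6 -2. ] w 0.0326 gf 46.6
torque [ 0.059 -0.035  0.016] effort6 0.0
t 42.05 p [ 0.6743 -0.0355  0.2492] quat [ 6.805e-01  7.328e-01 -2.000e-04 -3.000e-04] q [-0.132  0.183  1.597  0.     1.363 -0.206] F [ 0.2  0.6 -2. ] w 0.0326 gf 46.6
{'shift': [-0.2119, -0.0788, -0.0007], 'yaw': np.float64(1.6447), 'rotvec': [-0.0006, 0.0006, 1.9676]}
```

play_rows(increments=[{"x": -0.026, "y": -0.01, "z": 0, "ax": 0, "ay": 0, "az": 0.14, "fingers": 0.3}, {"x": -0.053, "y": -0.02, "z": 0, "ax": 0, "ay": 0, "az": 0.28, "fingers": 0.3}, {"x": -0.08, "y": -0.03, "z": 0, "ax": 0, "ay": 0, "az": 0.42, "fingers": 0.3}, {"x": -0.106, "y": -0.04, "z": 0, "ax": 0, "ay": 0, "az": 0.56, "fingers": 0.3}, {"x": -0.133, "y": -0.05, "z": 0, "ax": 0, "ay": 0, "az": 0.7, "fingers": 0.3}, {"x": -0.16, "y": -0.06, "z": 0, "ax": 0, "ay": 0, "az": 0.84, "fingers": 0.3}, {"x": -0.186, "y": -0.069, "z": 0, "ax": 0, "ay": 0, "az": 0.98, "fingers": 0.3}, {"x": -0.212, "y": -0.079, "z": 0, "ax": 0, "ay": 0, "az": 1.12, "fingers": 0.3}])

```text
time_s: 42.85
position: [0.6101, -0.2533, 0.2465]
tcp_rot: [0.967, 0.257, -0.002, -0.002]
contact_force: [0.2, -0.0, -0.5]
grip_width: 0.0329
grasp_force: 46.5
```

play_rows(increments=[{"x": 0, "y": 0, "z": 0, "ax": 0, "ay": 0, "az": 0.14, "fingers": 0.3}, {"x": 0, "y": 0, "z": 0, "ax": 0, "ay": 0, "az": 0.28, "fingers": 0.3}, {"x": 0, "y": 0, "z": 0, "ax": 0, "ay": 0, "az": 0.42, "fingers": 0.3}, {"x": 0, "y": 0, "z": 0, "ax": 0, "ay": 0, "az": 0.56, "fingers": 0.3}, {"x": 0, "y": 0, "z": 0, "ax": 0, "ay": 0, "az": 0.7, "fingers": 0.3}, {"x": 0, "y": 0, "z": 0, "ax": 0, "ay": 0, "az": 0.84, "fingers": 0.3}, {"x": 0, "y": 0, "z": 0, "ax": 0, "ay": 0, "az": 0.848, "fingers": 0.3}, {"x": 0, "y": 0, "z": 0, "ax": 0, "ay": 0, "az": 0.848, "fingers": 0.3}])

```text
time_s: 43.65
position: [0.6108, -0.2525, 0.2476]
tcp_rot: [0.987, -0.16, -0.002, -0.001]
contact_force: [-0.3, 0.5, -2.3]
grip_width: 0.0326
grasp_force: 46.5
```

```bash
python3 - <<'E'
from h import *
goal([.6113,-.2526,.165],np.radians(-18.5))
for n in('scene','top'):
    c=snap(n,'q_'+n+'.png');P,_,_=pts(c)
    boxes(P,dict(knob=(.53,.58,-.26,-.2,.235,.265),arm=(.53,.59,-.26,-.2,.21,.235)))
E
```

```text
t 43.65 p [ 0.6108 -0.2525  0.2476] quat [ 9.872e-01 -1.596e-01 -1.600e-03 -5.000e-04] q [-0.473  0.155  1.631 -0.     1.359  1.418] F [-0.3  0.5 -2.3] w 0.0326 gf 46.5
{'shift': [0.0008, 0.0, 0.0826], 'yaw': np.float64(-0.3205), 'rotvec': [-0.0005, 0.0033, 0.0024]}
knob 103 mean [ 0.5479 -0.2321  0.2452] z [0.2368 0.2476 0.2503] rect [ 549.7 -231.2] [15.8 14. ] 54.3
arm 274 mean [ 0.5667 -0.2414  0.2232] z [0.2151 0.2231 0.2334] rect [ 566.8 -238.3] [21.7 54.2] 61.3
knob 0
arm 70 mean [ 0.5815 -0.2431  0.2233] z [0.2197 0.2232 0.2273] rect [ 583.1 -244.4] [16.9 27.6] 47.2
```

play_rows(increments=[{"x": 0, "y": 0, "z": 0.03, "ax": 0, "ay": 0, "az": 0, "fingers": 0.3}, {"x": 0, "y": 0, "z": 0.06, "ax": 0, "ay": 0, "az": 0, "fingers": 0.3}, {"x": 0, "y": 0, "z": 0.074, "ax": 0, "ay": 0, "az": 0, "fingers": 0.3}, {"x": 0, "y": 0, "z": 0.08, "ax": 0, "ay": 0, "az": 0, "fingers": 0.3}, {"x": 0, "y": 0, "z": 0.08, "ax": 0, "ay": 0, "az": 0, "fingers": 0.3}])

```text
time_s: 44.25
position: [0.6113, -0.2528, 0.1692]
tcp_rot: [0.987, -0.161, -0.001, -0.0]
contact_force: [0.5, 0.1, -1.1]
grip_width: 0.0329
grasp_force: 46.5
```

```bash
python3 - <<'E'
from h import *
T()
for n in('scene',):
    c=snap(n);P,_,_=pts(c)
    boxes(P,dict(knob=(.53,.57,-.26,-.21,.160,.18)))
E
```

```text
t 44.25 p [ 0.6113 -0.2528  0.1692] quat [ 9.870e-01 -1.607e-01 -6.000e-04 -2.000e-04] q [-0.473  0.214  1.698 -0.     1.23   1.42 ] F [ 0.5  0.1 -1.1] w 0.0329 gf 46.5
torque [ 0.019 -0.011 -0.023] effort6 -0.0
knob 75 mean [ 0.5492 -0.2321  0.1686] z [0.1619 0.1697 0.1724] rect [ 550.8 -231.6] [15.  14.7] 28.7
```

play_rows(increments=[{"x": 0, "y": 0, "z": 0.001, "ax": 0, "ay": 0, "az": 0, "fingers": 0.3}, {"x": 0, "y": 0, "z": 0.002, "ax": 0, "ay": 0, "az": 0, "fingers": 0.3}, {"x": 0, "y": 0, "z": 0.003, "ax": 0, "ay": 0, "az": 0, "fingers": 0.3}, {"x": 0, "y": 0, "z": 0.003, "ax": 0, "ay": 0, "az": 0, "fingers": 0.3}])

```text
time_s: 44.7
position: [0.6116, -0.2529, 0.1672]
tcp_rot: [0.987, -0.161, 0.0, 0.0]
contact_force: [-0.5, -0.2, -1.9]
grip_width: 0.0325
grasp_force: 46.5
```

play_rows(increments=[{"x": 0, "y": 0, "z": 0, "ax": 0, "ay": 0, "az": 0, "fingers": 0.55}, {"x": 0, "y": 0, "z": 0, "ax": 0, "ay": 0, "az": 0, "fingers": 0.58}, {"x": 0, "y": 0, "z": 0, "ax": 0, "ay": 0, "az": 0, "fingers": 0.58}, {"x": 0, "y": 0, "z": -0.04, "ax": 0, "ay": 0, "az": 0, "fingers": 0.58}, {"x": 0, "y": 0, "z": -0.08, "ax": 0, "ay": 0, "az": 0, "fingers": 0.58}, {"x": 0, "y": 0, "z": -0.12, "ax": 0, "ay": 0, "az": 0, "fingers": 0.58}, {"x": 0, "y": 0, "z": -0.16, "ax": 0, "ay": 0, "az": 0, "fingers": 0.8}, {"x": 0, "y": 0, "z": -0.18, "ax": 0, "ay": 0, "az": 0, "fingers": 0.8}])

```text
time_s: 45.5
position: [0.6125, -0.2533, 0.3525]
tcp_rot: [0.987, -0.161, 0.003, 0.001]
contact_force: [0.6, -0.4, 0.2]
grip_width: 0.0681
grasp_force: 0.0
```

```bash
python3 - <<'E'
from h import *
goal([.4535,-.0500,.30],np.radians(120))
for n in('scene','top'):
    c=snap(n,'r_'+n+'.png');P,_,_=pts(c);print(n)
    boxes(P,dict(knob=(.53,.57,-.26,-.21,.160,.18),hub=(.58,.63,-.28,-.22,.15,.16),potB=(.42,.49,-.1,-.02,.036,.05),potW=(.39,.46,-.01,.07,.036,.05),floor=(.55,.59,-.1,0,.074,.088),gauge=(.54,.59,.018,.035,.085,.1)))
E
```

```text
t 45.5 p [ 0.6125 -0.2533  0.3525] quat [ 0.987  -0.1609  0.0034  0.0011] q [-0.473  0.107  1.509  0.     1.518  1.421] F [ 0.6 -0.4  0.2] w 0.0681 gf 0.0
{'shift': [-0.2157, -0.1423, 0.0508], 'yaw': np.float64(-0.3231), 'rotvec': [0.0091, -0.002, -2.4175]}
scene
knob 67 mean [ 0.5502 -0.2318  0.1667] z [0.1619 0.1671 0.1694] rect [ 551.1 -231.6] [15.9 15. ] 27.2
hub 250 mean [ 0.6053 -0.2512  0.1551] z [0.1511 0.1554 0.1577] rect [ 606.2 -250.7] [35.3 36.7] 69.6
potB 0
potW 75 mean [0.4343 0.025  0.041 ] z [0.039  0.0411 0.0428] rect [435.4  25.9] [14.2 34.4] 61.4
floor 679 mean [ 0.5699 -0.0507  0.0824] z [0.0805 0.0824 0.0843] rect [570.1 -50.1] [99.9 39.6] 89.9
gauge 52 mean [0.5645 0.0245 0.0905] z [0.0864 0.0905 0.0932] rect [570.7  24.1] [11.5 39.3] 78.6
top
knob 0
hub 179 mean [ 0.6092 -0.2515  0.1551] z [0.152  0.1553 0.1579] rect [ 609.4 -251.5] [33.9 34. ] 70.0
potB 189 mean [ 0.455  -0.0508  0.0404] z [0.0376 0.0403 0.0435] rect [455.1 -50.8] [37.9 35.1] 89.4
potW 184 mean [0.4314 0.0142 0.0409] z [0.038  0.0408 0.0435] rect [431.4  13.7] [35.4 35.9] 1.2
floor 668 mean [ 0.5699 -0.0501  0.0817] z [0.079  0.0818 0.0844] rect [570.4 -49.1] [98.3 39.6] 89.2
gauge 35 mean [0.5654 0.0248 0.0908] z [0.0858 0.0911 0.0938] rect [569.   25.1] [11.  29.7] 84.8
```

```bash
python3 - <<'E'
from h import *
goal([.56,-.05,.30],np.radians(96))
E
```

```text
t 45.6 p [ 0.6129 -0.2535  0.3525] quat [ 0.987  -0.1609  0.0043  0.0014] q [-0.473  0.107  1.509 -0.     1.517  1.421] F [-0.1  0.3  0.8] w 0.0681 gf 0.0
{'shift': [-0.1152, -0.1762, 0.0512], 'yaw': np.float64(-0.3231), 'rotvec': [0.0098, -0.0044, -1.9986]}
```

play_rows(increments=[{"x": -0.015, "y": -0.022, "z": 0, "ax": 0, "ay": 0, "az": -0.145, "fingers": 0.7}, {"x": -0.03, "y": -0.045, "z": 0, "ax": 0, "ay": 0, "az": -0.29, "fingers": 0.7}, {"x": -0.045, "y": -0.067, "z": 0, "ax": 0, "ay": 0, "az": -0.435, "fingers": 0.7}, {"x": -0.06, "y": -0.09, "z": 0, "ax": 0, "ay": 0, "az": -0.58, "fingers": 0.7}, {"x": -0.075, "y": -0.112, "z": 0, "ax": 0, "ay": 0, "az": -0.725, "fingers": 0.7}, {"x": -0.09, "y": -0.135, "z": 0, "ax": 0, "ay": 0, "az": -0.87, "fingers": 0.7}, {"x": -0.105, "y": -0.157, "z": 0.02, "ax": 0, "ay": 0, "az": -1.015, "fingers": 0.7}, {"x": -0.115, "y": -0.176, "z": 0.045, "ax": 0, "ay": 0, "az": -1.16, "fingers": 0.7}])

```text
time_s: 46.4
position: [0.5579, -0.0481, 0.3007]
tcp_rot: [0.912, 0.409, 0.0, 0.0]
contact_force: [0.8, -0.5, -0.6]
grip_width: 0.0595
grasp_force: 0.0
```

play_rows(increments=[{"x": 0, "y": 0, "z": 0, "ax": 0, "ay": 0, "az": -0.145, "fingers": 0.7}, {"x": 0, "y": 0, "z": 0, "ax": 0, "ay": 0, "az": -0.29, "fingers": 0.7}, {"x": 0, "y": 0, "z": 0, "ax": 0, "ay": 0, "az": -0.435, "fingers": 0.7}, {"x": 0, "y": 0, "z": 0, "ax": 0, "ay": 0, "az": -0.58, "fingers": 0.7}, {"x": 0, "y": 0, "z": 0, "ax": 0, "ay": 0, "az": -0.725, "fingers": 0.7}, {"x": 0, "y": 0, "z": 0, "ax": 0, "ay": 0, "az": -0.84, "fingers": 0.7}, {"x": 0, "y": 0, "z": 0, "ax": 0, "ay": 0, "az": -0.84, "fingers": 0.7}, {"x": 0, "y": 0, "z": 0, "ax": 0, "ay": 0, "az": -0.84, "fingers": 0.7}])

```text
time_s: 47.2
position: [0.5578, -0.0493, 0.3002]
tcp_rot: [0.67, 0.743, -0.001, -0.001]
contact_force: [0.2, -1.3, -0.4]
grip_width: 0.0596
grasp_force: 0.0
```

```bash
python3 - <<'E'
from h import *
goal([.4535,-.05,.16],np.radians(96))
c=snap('wrist','pot_w.png');P,_,_=pts(c)
boxes(P,dict(potB=(.42,.49,-.1,-.02,.036,.05),potW=(.39,.46,-.01,.07,.036,.05),potK=(.3,.38,-.03,.06,.036,.05),rim=(.5,.63,-.15,.017,.0865,.098),floor=(.55,.59,-.1,0,.074,.086),table=(.47,.51,-.08,0,-.01,.01)))
cv2.imwrite('pics/pot_crop.png',cv2.resize(cv2.cvtColor(c['color'],cv2.COLOR_RGB2BGR)[:,:320],None,fx=1.5,fy=1.5))
E
```

```text
t 47.2 p [ 0.5578 -0.0493  0.3002] quat [ 6.695e-01  7.428e-01 -6.000e-04 -1.000e-03] q [-0.184 -0.098  1.801 -0.     1.441 -0.288] F [ 0.2 -1.3 -0.4] w 0.0596 gf 0.0
{'shift': [0.01, -0.1035, 0.1404], 'yaw': np.float64(1.6744), 'rotvec': [-0.0023, -0.0007, -0.0011]}
potB 684 mean [ 0.4529 -0.0499  0.0398] z [0.0384 0.0398 0.0412] rect [452.6 -50.3] [38.3 37.9] 31.4
potW 804 mean [0.4295 0.015  0.0399] z [0.0386 0.04   0.0412] rect [429.3  14.6] [38.1 38.1] 21.7
potK 861 mean [0.3469 0.0238 0.0399] z [0.0382 0.04   0.0414] rect [346.3  23.5] [38.4 38.3] 4.8
rim 1215 mean [ 0.5706 -0.0529  0.0907] z [0.0886 0.0909 0.0921] rect [571.2 -51.7] [ 70.1 139.4] 6.1
floor 2763 mean [ 0.57   -0.0478  0.0811] z [0.0799 0.0811 0.0824] rect [570. -50.] [100.   39.9] 90.0
table 1546 mean [ 0.4899 -0.0389 -0.0006] z [-0.0019 -0.0006  0.0008] rect [490.  -40.1] [39.9 79.9] 0.0
```

View pics/pot_crop.png

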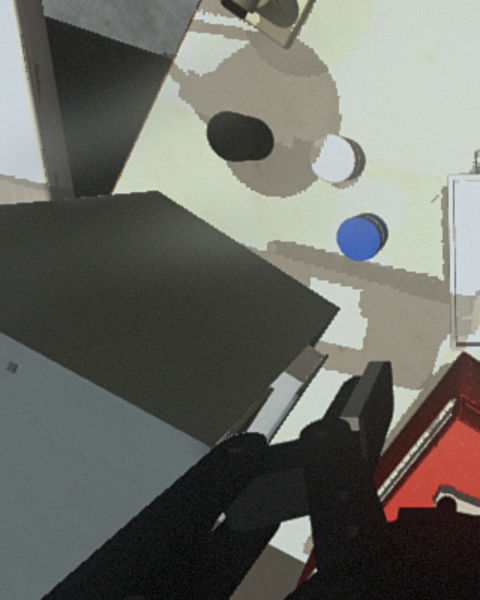

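play_rows(increments=[{"x": 0.002, "y": -0.025, "z": 0.03, "ax": 0, "ay": 0, "az": 0, "fingers": 0.7}, {"x": 0.004, "y": -0.05, "z": 0.065, "ax": 0, "ay": 0, "az": 0, "fingers": 0.7}, {"x": 0.007, "y": -0.075, "z": 0.1, "ax": 0, "ay": 0, "az": 0, "fingers": 0.7}, {"x": 0.01, "y": -0.1045, "z": 0.135, "ax": 0, "ay": 0, "az": 0, "fingers": 0.7}, {"x": 0.01, "y": -0.1045, "z": 0.17, "ax": 0, "ay": 0, "az": 0, "fingers": 0.7}, {"x": 0.01, "y": -0.1045, "z": 0.2, "ax": 0, "ay": 0, "az": 0, "fingers": 0.7}, {"x": 0.01, "y": -0.1045, "z": 0.2, "ax": 0, "ay": 0, "az": 0, "fingers": 0.7}, {"x": 0.01, "y": -0.1045, "z": 0.2, "ax": 0, "ay": 0, "az": 0, "fingers": 0.7}])

```text
time_s: 48.05
position: [0.4534, -0.0505, 0.102]
tcp_rot: [0.669, 0.743, -0.0, -0.0]
contact_force: [0.1, -0.5, -0.4]
grip_width: 0.0597
grasp_force: 0.0
```

```bash
python3 -c "
from h import *
goal([.4527,-.05,.040],np.radians(96))"
```

```text
t 48.05 p [ 0.4534 -0.0505  0.102 ] quat [ 6.689e-01  7.433e-01 -2.000e-04 -4.000e-04] q [-0.229 -0.162  2.206 -0.     1.098 -0.334] F [ 0.1 -0.5 -0.4] w 0.0597 gf 0.0
{'shift': [0.0006, -0.0006, 0.062], 'yaw': np.float64(1.676), 'rotvec': [-0.0008, -0.0003, 0.0005]}
```

play_rows(increments=[{"x": 0.0005, "y": -0.0005, "z": 0.025, "ax": 0, "ay": 0, "az": 0, "fingers": 0.7}, {"x": 0.0005, "y": -0.0005, "z": 0.05, "ax": 0, "ay": 0, "az": 0, "fingers": 0.7}, {"x": 0.0005, "y": -0.0005, "z": 0.061, "ax": 0, "ay": 0, "az": 0, "fingers": 0.7}, {"x": 0.0005, "y": -0.0005, "z": 0.061, "ax": 0, "ay": 0, "az": 0, "fingers": 0.35}, {"x": 0.0005, "y": -0.0005, "z": 0.061, "ax": 0, "ay": 0, "az": 0, "fingers": 0.35}, {"x": 0.0005, "y": -0.0005, "z": 0.061, "ax": 0, "ay": 0, "az": 0, "fingers": 0.35}, {"x": 0.0005, "y": -0.0005, "z": 0.061, "ax": 0, "ay": 0, "az": 0, "fingers": 0.35}], force=25)

```text
time_s: 48.75
position: [0.4538, -0.0503, 0.0421]
tcp_rot: [0.669, 0.744, 0.001, 0.001]
contact_force: [-0.4, 0.2, -0.1]
grip_width: 0.0366
grasp_force: 25.1
```

```bash
python3 -c "
from h import *
goal([.5748,-.0841,.16],np.radians(96))"
```

```text
t 48.75 p [ 0.4538 -0.0503  0.0421] quat [6.687e-01 7.436e-01 6.000e-04 1.100e-03] q [-0.228 -0.063  2.236 -0.     0.966 -0.334] F [-0.4  0.2 -0.1] w 0.0366 gf 25.1
{'shift': [-0.0465, 0.117, -0.1176], 'yaw': np.float64(1.6768), 'rotvec': [0.0023, 0.0008, 0.0013]}
```

play_rows(increments=[{"x": 0, "y": 0, "z": -0.04, "ax": 0, "ay": 0, "az": 0, "fingers": 0.35}, {"x": 0, "y": 0, "z": -0.08, "ax": 0, "ay": 0, "az": 0, "fingers": 0.35}, {"x": -0.01, "y": 0.03, "z": -0.118, "ax": 0, "ay": 0, "az": 0, "fingers": 0.35}, {"x": -0.025, "y": 0.06, "z": -0.118, "ax": 0, "ay": 0, "az": 0, "fingers": 0.35}, {"x": -0.037, "y": 0.09, "z": -0.118, "ax": 0, "ay": 0, "az": 0, "fingers": 0.35}, {"x": -0.0465, "y": 0.117, "z": -0.118, "ax": 0, "ay": 0, "az": 0, "fingers": 0.35}, {"x": -0.0465, "y": 0.117, "z": -0.118, "ax": 0, "ay": 0, "az": 0, "fingers": 0.35}, {"x": -0.0465, "y": 0.117, "z": -0.118, "ax": 0, "ay": 0, "az": 0, "fingers": 0.35}])

```text
time_s: 49.55
position: [0.5742, -0.084, 0.1589]
tcp_rot: [0.669, 0.744, -0.0, -0.0]
contact_force: [-0.0, -0.4, -0.1]
grip_width: 0.0369
grasp_force: 25.4
```

play_rows(increments=[{"x": 0, "y": 0, "z": 0.02, "ax": 0, "ay": 0, "az": 0, "fingers": 0.35}, {"x": 0, "y": 0, "z": 0.03, "ax": 0, "ay": 0, "az": 0, "fingers": 0.35}, {"x": 0, "y": 0, "z": 0.03, "ax": 0, "ay": 0, "az": 0, "fingers": 0.35}, {"x": 0, "y": 0, "z": 0.03, "ax": 0, "ay": 0, "az": 0, "fingers": 0.35}])

```text
time_s: 49.95
position: [0.5735, -0.0837, 0.1288]
tcp_rot: [0.669, 0.744, -0.0, -0.0]
contact_force: [0.3, -0.2, -0.3]
grip_width: 0.0367
grasp_force: 25.4
```

```bash
python3 -c "
from h import *
goal([.5748,-.0841,.124],np.radians(96))"
```

```text
t 49.95 p [ 0.5735 -0.0837  0.1288] quat [ 6.686e-01  7.436e-01 -1.000e-04 -3.000e-04] q [-0.238  0.084  1.918  0.     1.14  -0.344] F [ 0.3 -0.2 -0.3] w 0.0367 gf 25.4
{'shift': [-0.0005, 0.0012, 0.0048], 'yaw': np.float64(1.6769), 'rotvec': [-0.0006, -0.0002, 0.0014]}
```

Lower 5 mm, release, rise, and go toward the white pot.

play_rows(increments=[{"x": 0, "y": 0.001, "z": 0.003, "ax": 0, "ay": 0, "az": 0, "fingers": 0.35}, {"x": 0, "y": 0.001, "z": 0.005, "ax": 0, "ay": 0, "az": 0, "fingers": 0.35}, {"x": 0, "y": 0.001, "z": 0.005, "ax": 0, "ay": 0, "az": 0, "fingers": 0.35}, {"x": 0, "y": 0.001, "z": 0.005, "ax": 0, "ay": 0, "az": 0, "fingers": 0.6}, {"x": 0, "y": 0.001, "z": 0.005, "ax": 0, "ay": 0, "az": 0, "fingers": 0.65}, {"x": 0, "y": 0.001, "z": 0.005, "ax": 0, "ay": 0, "az": 0, "fingers": 0.65}, {"x": 0, "y": 0.001, "z": -0.02, "ax": 0, "ay": 0, "az": 0, "fingers": 0.65}, {"x": 0, "y": 0.001, "z": -0.06, "ax": 0, "ay": 0, "az": 0, "fingers": 0.65}])

```text
time_s: 50.75
position: [0.5729, -0.0833, 0.186]
tcp_rot: [0.669, 0.744, -0.002, -0.003]
contact_force: [1.2, -0.2, 0.1]
grip_width: 0.0555
grasp_force: 0.0
```

```bash
python3 - <<'E'
from h import *
goal([.4297,.0147,.10],np.radians(96))
for n in('wrist','scene'):
    c=snap(n);P,_,_=pts(c);boxes(P,dict(blue=(.54,.61,-.12,-.05,.115,.13),white=(.39,.46,-.01,.07,.036,.05),black=(.3,.38,-.03,.06,.036,.05)))
E
```

```text
t 50.75 p [ 0.5729 -0.0833  0.186 ] quat [ 0.6687  0.7435 -0.0018 -0.0033] q [-0.237  0.027  1.874 -0.     1.248 -0.343] F [ 1.2 -0.2  0.1] w 0.0555 gf 0.0
{'shift': [0.1124, -0.1315, 0.0872], 'yaw': np.float64(1.6767), 'rotvec': [-0.007, -0.0025, 0.0012]}
blue 2466 mean [ 0.5746 -0.0825  0.1214] z [0.12   0.1215 0.1226] rect [574.7 -83.7] [38.4 38.4] 8.8
white 1896 mean [0.43   0.0148 0.0399] z [0.0385 0.0399 0.0412] rect [429.3  14.6] [38.4 38.8] 84.9
black 2065 mean [0.3475 0.0236 0.0399] z [0.038  0.04   0.0412] rect [346.5  23.6] [39.  38.6] 7.8
blue 260 mean [ 0.5719 -0.0846  0.1219] z [0.1165 0.1224 0.1244] rect [574.  -83.3] [38.1 36.4] 27.0
white 75 mean [0.434  0.0248 0.0415] z [0.0394 0.0415 0.0436] rect [435.   24.5] [14.5 34.7] 60.9
black 0
```

play_rows(increments=[{"x": 0.03, "y": -0.035, "z": 0, "ax": 0, "ay": 0, "az": 0, "fingers": 0.65}, {"x": 0.06, "y": -0.07, "z": 0, "ax": 0, "ay": 0, "az": 0, "fingers": 0.65}, {"x": 0.09, "y": -0.105, "z": 0.02, "ax": 0, "ay": 0, "az": 0, "fingers": 0.65}, {"x": 0.1125, "y": -0.1315, "z": 0.05, "ax": 0, "ay": 0, "az": 0, "fingers": 0.65}, {"x": 0.1125, "y": -0.1315, "z": 0.087, "ax": 0, "ay": 0, "az": 0, "fingers": 0.65}, {"x": 0.1125, "y": -0.1315, "z": 0.087, "ax": 0, "ay": 0, "az": 0, "fingers": 0.65}, {"x": 0.1125, "y": -0.1315, "z": 0.087, "ax": 0, "ay": 0, "az": 0, "fingers": 0.65}])

```text
time_s: 51.55
position: [0.4325, 0.014, 0.1021]
tcp_rot: [0.669, 0.744, -0.0, -0.0]
contact_force: [0.3, 0.3, 0.2]
grip_width: 0.0554
grasp_force: 0.0
```

```bash
python3 -c "
from h import *
goal([.4295,.0147,.042],np.radians(96))"
```

```text
t 51.55 p [0.4325 0.014  0.1021] quat [ 6.687e-01  7.436e-01 -2.000e-04 -3.000e-04] q [-0.092 -0.223  2.257 -0.     1.108 -0.198] F [0.3 0.3 0.2] w 0.0554 gf 0.0
{'shift': [0.001, -0.0029, 0.0601], 'yaw': np.float64(1.6767), 'rotvec': [-0.0008, -0.0001, 0.0012]}
```

play_rows(increments=[{"x": 0.001, "y": -0.003, "z": 0.025, "ax": 0, "ay": 0, "az": 0, "fingers": 0.65}, {"x": 0.001, "y": -0.003, "z": 0.05, "ax": 0, "ay": 0, "az": 0, "fingers": 0.65}, {"x": 0.001, "y": -0.003, "z": 0.061, "ax": 0, "ay": 0, "az": 0, "fingers": 0.65}, {"x": 0.001, "y": -0.003, "z": 0.061, "ax": 0, "ay": 0, "az": 0, "fingers": 0.35}, {"x": 0.001, "y": -0.003, "z": 0.061, "ax": 0, "ay": 0, "az": 0, "fingers": 0.35}, {"x": 0.001, "y": -0.003, "z": 0.061, "ax": 0, "ay": 0, "az": 0, "fingers": 0.35}, {"x": 0.001, "y": -0.003, "z": 0.061, "ax": 0, "ay": 0, "az": 0, "fingers": 0.35}])

```text
time_s: 52.25
position: [0.4304, 0.0147, 0.0421]
tcp_rot: [0.669, 0.744, 0.001, 0.001]
contact_force: [-0.6, -0.1, -0.7]
grip_width: 0.0365
grasp_force: 25.1
```

```bash
python3 -c "
from h import *
goal([.5678,-.0185,.16],np.radians(96))"
```

```text
t 52.25 p [0.4304 0.0147 0.0421] quat [6.687e-01 7.436e-01 7.000e-04 1.000e-03] q [-0.091 -0.126  2.293 -0.     0.972 -0.197] F [-0.6 -0.1 -0.7] w 0.0365 gf 25.1
{'shift': [-0.0476, 0.1334, -0.1176], 'yaw': np.float64(1.6767), 'rotvec': [0.0023, 0.0005, 0.0012]}
```

play_rows(increments=[{"x": 0, "y": 0, "z": -0.04, "ax": 0, "ay": 0, "az": 0, "fingers": 0.35}, {"x": 0, "y": 0, "z": -0.08, "ax": 0, "ay": 0, "az": 0, "fingers": 0.35}, {"x": -0.012, "y": 0.035, "z": -0.118, "ax": 0, "ay": 0, "az": 0, "fingers": 0.35}, {"x": -0.025, "y": 0.07, "z": -0.118, "ax": 0, "ay": 0, "az": 0, "fingers": 0.35}, {"x": -0.037, "y": 0.105, "z": -0.118, "ax": 0, "ay": 0, "az": 0, "fingers": 0.35}, {"x": -0.0475, "y": 0.1335, "z": -0.118, "ax": 0, "ay": 0, "az": 0, "fingers": 0.35}, {"x": -0.0475, "y": 0.1335, "z": -0.118, "ax": 0, "ay": 0, "az": 0, "fingers": 0.35}, {"x": -0.0475, "y": 0.1335, "z": -0.118, "ax": 0, "ay": 0, "az": 0, "fingers": 0.35}])

```text
time_s: 53.05
position: [0.5672, -0.0184, 0.1589]
tcp_rot: [0.669, 0.744, -0.0, -0.0]
contact_force: [-0.7, -0.9, -1.1]
grip_width: 0.0371
grasp_force: 25.4
```

play_rows(increments=[{"x": 0, "y": 0, "z": 0.02, "ax": 0, "ay": 0, "az": 0, "fingers": 0.35}, {"x": 0, "y": 0, "z": 0.03, "ax": 0, "ay": 0, "az": 0, "fingers": 0.35}, {"x": 0, "y": 0, "z": 0.03, "ax": 0, "ay": 0, "az": 0, "fingers": 0.35}, {"x": 0, "y": 0, "z": 0.03, "ax": 0, "ay": 0, "az": 0, "fingers": 0.35}])

```text
time_s: 53.45
position: [0.5665, -0.0181, 0.1289]
tcp_rot: [0.669, 0.744, -0.0, -0.0]
contact_force: [0.0, 1.0, 0.5]
grip_width: 0.0372
grasp_force: 25.4
```

```bash
python3 -c "
from h import *
goal([.5678,-.0185,.124],np.radians(96))"
```

```text
t 53.45 p [ 0.5665 -0.0181  0.1289] quat [ 6.686e-01  7.436e-01 -2.000e-04 -2.000e-04] q [-0.127  0.056  1.947  0.     1.139 -0.233] F [0.  1.  0.5] w 0.0372 gf 25.4
{'shift': [-0.0005, 0.0013, 0.0049], 'yaw': np.float64(1.677), 'rotvec': [-0.0006, -0.0002, 0.0015]}
```

play_rows(increments=[{"x": 0, "y": 0.001, "z": 0.003, "ax": 0, "ay": 0, "az": 0, "fingers": 0.35}, {"x": 0, "y": 0.001, "z": 0.005, "ax": 0, "ay": 0, "az": 0, "fingers": 0.35}, {"x": 0, "y": 0.001, "z": 0.005, "ax": 0, "ay": 0, "az": 0, "fingers": 0.35}, {"x": 0, "y": 0.001, "z": 0.005, "ax": 0, "ay": 0, "az": 0, "fingers": 0.6}, {"x": 0, "y": 0.001, "z": 0.005, "ax": 0, "ay": 0, "az": 0, "fingers": 0.65}, {"x": 0, "y": 0.001, "z": 0.005, "ax": 0, "ay": 0, "az": 0, "fingers": 0.65}, {"x": 0, "y": 0.001, "z": -0.02, "ax": 0, "ay": 0, "az": 0, "fingers": 0.65}, {"x": 0, "y": 0.001, "z": -0.06, "ax": 0, "ay": 0, "az": 0, "fingers": 0.65}])

```text
time_s: 54.25
position: [0.5659, -0.018, 0.186]
tcp_rot: [0.669, 0.744, -0.002, -0.003]
contact_force: [0.2, 0.7, 0.1]
grip_width: 0.0555
grasp_force: 0.0
```

play_rows(increments=[{"x": 0, "y": 0.02, "z": -0.045, "ax": 0, "ay": 0, "az": 0, "fingers": 0.65}, {"x": 0, "y": 0.04, "z": -0.09, "ax": 0, "ay": 0, "az": 0, "fingers": 0.65}, {"x": 0, "y": 0.06, "z": -0.12, "ax": 0, "ay": 0, "az": 0, "fingers": 0.65}, {"x": 0, "y": 0.06, "z": -0.12, "ax": 0, "ay": 0, "az": 0, "fingers": 0.65}, {"x": 0, "y": 0.06, "z": -0.12, "ax": 0, "ay": 0, "az": 0, "fingers": 0.65}])

```text
time_s: 54.75
position: [0.6281, -0.0118, 0.3094]
tcp_rot: [0.669, 0.744, 0.0, 0.0]
contact_force: [0.0, -0.4, -1.3]
grip_width: 0.055
grasp_force: 0.0
```

```bash
python3 - <<'E'
from h import *
st()
for n in('wrist','scene','top'):
    c=snap(n,'e_'+n+'.png');P,_,_=pts(c);print(n)
    boxes(P,dict(blue=(.54,.61,-.12,-.052,.115,.13),white=(.53,.6,-.05,.015,.115,.13),rim=(.535,.607,-.13,.017,.0865,.098),gauge=(.55,.58,.019,.035,.0865,.1),hub=(.58,.63,-.28,-.22,.15,.16),knob=(.53,.57,-.26,-.21,.160,.18),table=(.47,.51,-.08,0,-.01,.01),glue=(.74,.80,-.06,0,.1,.16),block=(.73,.85,-.23,-.1,.02,.035)))
    A=np.array([.6737,-.0404]);a=np.radians(96.1)
    x=(P[:,:2]-A)@[np.cos(a),np.sin(a)];y=(P[:,:2]-A)@[-np.sin(a),np.cos(a)];z=P[:,2]
    f=(abs(y-.103)<.025)&((abs(x)<.008)|(abs(x)>.057)&(abs(x)<.062))&(z>.07)&(z<.09);print('floor',f.sum(),np.median(z[f]).round(4))
    r=np.hypot(*(P[:,:2]-A).T);q=(r<.0235)&(r>.015)&(z>.095)&(z<.108);print('nut',np.median(z[q]).round(4))
E
```

```text
t 54.75 p [ 0.6281 -0.0118  0.3094] quat [6.686e-01 7.436e-01 3.000e-04 4.000e-04] q [-0.104  0.049  1.642 -0.     1.45  -0.21 ] F [ 0.  -0.4 -1.3] w 0.055 gf 0.0
wrist
blue 746 mean [ 0.5761 -0.0802  0.1212] z [0.1184 0.1214 0.1226] rect [575.7 -81.8] [34.7 38.7] 65.4
white 1005 mean [ 0.5679 -0.0169  0.1214] z [0.1201 0.1215 0.1227] rect [567.7 -17.3] [38.4 37.8] 6.0
rim 965 mean [ 0.5704 -0.0466  0.0909] z [0.0878 0.0909 0.0948] rect [570.8 -51.6] [ 69.8 139.4] 4.7
gauge 143 mean [0.5638 0.0258 0.0903] z [0.0892 0.0903 0.0915] rect [566.2  25.7] [10.9 28.4] 83.2
hub 0
knob 0
table 1338 mean [ 0.489  -0.0401 -0.0006] z [-0.0019 -0.0006  0.0007] rect [490. -40.] [40.  79.8] 0.0
glue 709 mean [ 0.7841 -0.0195  0.1224] z [0.1009 0.1237 0.1471] rect [786.6 -22.3] [28.7 25.3] 83.4
block 979 mean [ 0.7872 -0.1493  0.0247] z [0.0216 0.0249 0.0263] rect [ 765.5 -169.8] [105.3  94.5] 22.4
floor 617 0.0811
nut 0.1003
scene
blue 259 mean [ 0.5719 -0.0847  0.1221] z [0.1173 0.1226 0.1242] rect [572.4 -84.2] [39.  36.4] 26.9
white 248 mean [ 0.5648 -0.0189  0.1221] z [0.1167 0.1225 0.1246] rect
[... 844 characters left out ...]
8] rect [568.9 -19.8] [32.9 35.5] 88.3
rim 178 mean [ 0.5663 -0.0682  0.0914] z [0.0881 0.0915 0.0941] rect [571.1 -63.4] [122.9  70.5] 89.5
gauge 0
hub 180 mean [ 0.6093 -0.2516  0.1548] z [0.152  0.155  0.1571] rect [ 609.3 -251.5] [34.1 34.3] 70.4
knob 41 mean [ 0.5544 -0.2313  0.1668] z [0.1647 0.1668 0.169 ] rect [ 554.7 -231.4] [14.  13.9] 45.5
table 446 mean [ 4.903e-01 -4.020e-02 -1.000e-04] z [-0.0034 -0.      0.0029] rect [489.5 -40.2] [77.  39.2] 89.8
glue 54 mean [ 0.7875 -0.0315  0.1119] z [0.1005 0.1069 0.1271] rect [787.3 -32.1] [12.1 23.4] 88.6
block 793 mean [ 0.7862 -0.1664  0.0257] z [0.022  0.0258 0.0288] rect [ 767.5 -173.6] [107.2  96.7] 24.5
floor 182 0.0819
nut 0.1007
```

View pics/e_wrist.png

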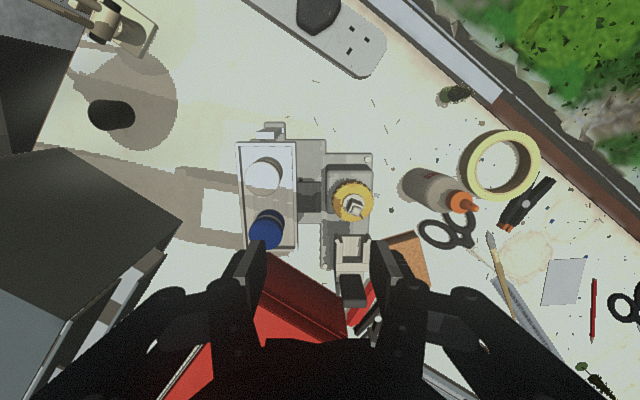

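```bash
python3 - <<'E'
from h import *
c=snap('wrist');P,u,v=pts(c)
boxes(P,dict(tip=(.65,.70,-.07,-.02,.116,.128),tip2=(.65,.70,-.07,-.02,.119,.14)))
p=proj(c,[.6737,-.0404,.127]).astype(int);a=cv2.cvtColor(c['color'],cv2.COLOR_RGB2BGR)
cv2.imwrite('pics/spig2.png',cv2.resize(a[p[1]-35:p[1]+35,p[0]-40:p[0]+40],None,fx=8,fy=8,interpolation=cv2.INTER_CUBIC))
E
```

```text
tip 112 mean [ 0.672  -0.038   0.1228] z [0.1175 0.1237 0.1259] rect [673.5 -40.6] [13.9 14.1] 74.4
tip2 171 mean [ 0.6726 -0.0391  0.1264] z [0.121  0.1252 0.1311] rect [673.4 -40.6] [13.8 14. ] 74.9
```

View pics/spig2.png

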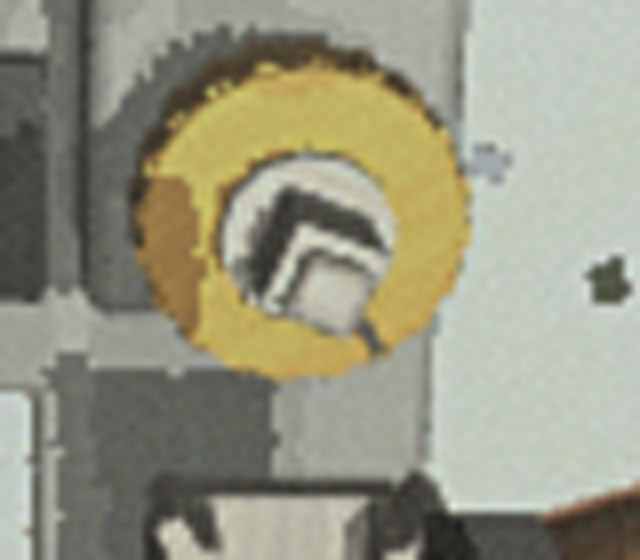

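```bash
python3 -c "
from bench import job
print(job.hand_in())"
```

```text
the job is handed in; nothing more can be done
None
```

I handed the job in with every step done; the hand-in returned no verdict. My last readings put the screw at about 19.22 rad (limit 19.45), the nut tight on its seat, the crank flat on the tool box lid, and the white and blue pots upright in the tray; I left the black look-alike, the glue bottle and the sanding block alone.

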